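# Clear the pens into the locking drawer behind the busy sign

### The job

Clear this shared desk. First give the swivel sign half a turn so that its red (busy) face shows squarely to the front in place of the green one; then lay every writing thing lying loose on the desk (pens, pencil, sealing-wax stick) in the open drawer of the desktop unit, press the orange release lever down fully and push the drawer fully home. Last of all turn the sign back so that the green (free) face shows squarely again, and leave the glass and the book undisturbed.

Things in the scene. Friction and masses are not known exactly. Their poses are not given: they have to be found in the camera images.
- sign (a joint): turn of the two-sided sign plate about its upright pivot, rad, positive anticlockwise seen from above. 0: the green face looks squarely to the front of its base; +pi or -pi: the red face does. Stops at -3.45 and +3.45. It starts within 0.3 of 0. Light friction (about 0.06 N m) holds it wherever it is left.
- sign_base_front (a point): the fixed round base of the sign (90 mm disc, grey steel, a small brass mark on its front rim); the point lies on the pivot axis at desk level, its -x axis points to the base's front (roughly towards the robot), z up.
- sign_top (a point): middle of the sign plate's top edge, on the pivot axis, 138 mm above the desk. The plate is 110 mm wide, 12 mm thick and 85 mm high (53 to 138 mm above the desk), so it can be pinched across its thickness from above; its -x axis points out of the green face (white disc on it), its +x axis out of the red face (white bar on it), its y axis runs along the plate's width.
- drawer (a joint): how far the drawer of the small wooden desktop drawer unit is out, m: 0 fully home, 0.125 fully out (the start). Fully out it is held by the lever's catch and cannot be pushed in; once the lever has been pressed it slides with about 2 N of friction.
- drawer_front (a point): centre of the outer face of the drawer's front panel (251 mm wide, 58 mm high, its top 64 mm above the desk), 35 mm above the desk; -x axis points out of the face, along the opening direction, so the drawer closes along +x; y along the panel, z up.
- drawer_floor (a point): centre of the drawer's inner floor, 12 mm above the desk, moving with the drawer; x into the unit (closing direction), y across, z up. The inside is 146 mm long in x (from -74 to +72 mm) and 220 mm wide in y; side walls end 33 mm and the rear wall 38 mm above the floor. When the drawer is fully out the part from x = -74 to +53 mm is open to the sky, the rest is under the cabinet, whose top is 68 mm above the desk (with the lever up to 95 mm).
- lever (a joint): release lever on top of the drawer unit, rad: 0 up (catch engaged), 0.36 fully pressed down; the catch is clear from about 0.25. It needs about 2 N on its pad and stays where it is left.
- lever_pad (a point): where to press the lever: top of its orange pad (56 mm by 40 mm), 95 mm above the desk when up, it goes about 15 mm down; x axis of the pad points to the unit's rear.
- tumbler_mid (a point): bystander, not to be disturbed: clear cut-glass tumbler standing on a brown coaster, 82 mm across, 94 mm high; point at its middle.
- book_mid (a point): bystander, not to be disturbed: black bound book lying flat, 142 x 208 x 30 mm; point at its middle.
- fountain_pen_mid (a point): black fountain pen with a gold band, 137 mm long, 13 mm thick, round, lying on the desk; point at its centre, long axis = its y axis. May be absent.
- ink_roller_mid (a point): plain black turned stylus, 100 mm long, 14 mm wide and 12 mm high, lying on the desk; point at its centre, long axis = its y axis. May be absent.
- wax_stick_mid (a point): red stick of sealing wax, 94 mm long, 11 mm thick, square in section, lying on the desk; point at its centre, long axis = its y axis. May be absent.
- pencil_0_mid (a point): yellow hexagonal pencil, 172 mm long, 9 mm wide, 7 mm high, lying on the desk; point at its centre, long axis = its y axis. May be absent.
Things that resemble listed ones, but are neither listed nor needed, are in the scene too. What is shaped like the part that bears wax_stick_mid but brown is not meant.

How it is judged (in metres and radians):
On the way, in this order (a step that is already met when the one before it is completed fails the run):
1. the sign's red face is turned squarely to the front ((value of joint sign above 2.94 rad or value of joint sign below -2.94 rad) and value of joint sign between -3.34 and 3.34 rad), for 0.3 s.
2. every writing thing that is there lies in the drawer, which is still out (x of fountain_pen_mid in the frame of drawer_floor between -0.076 and 0.076 m and y of fountain_pen_mid in the frame of drawer_floor between -0.112 and 0.112 m and z of fountain_pen_mid in the frame of drawer_floor between -0.004 and 0.036 m and x of ink_roller_mid in the frame of drawer_floor between -0.076 and 0.076 m and y of ink_roller_mid in the frame of drawer_floor between -0.112 and 0.112 m and z of ink_roller_mid in the frame of drawer_floor between -0.004 and 0.036 m and x of wax_stick_mid in the frame of drawer_floor between -0.076 and 0.076 m and y of wax_stick_mid in the frame of drawer_floor between -0.112 and 0.112 m and z of wax_stick_mid in the frame of drawer_floor between -0.004 and 0.036 m and x of pencil_0_mid in the frame of drawer_floor between -0.076 and 0.076 m and y of pencil_0_mid in the frame of drawer_floor between -0.112 and 0.112 m and z of pencil_0_mid in the frame of drawer_floor between -0.004 and 0.036 m and value of joint drawer above 0.11 m), for 0.3 s.
3. the release lever is pressed down (value of joint lever above 0.27 rad), for 0.1 s.
4. the drawer is pushed fully home (value of joint drawer below 0.008 m), for 0.2 s.
5. the sign's green face is turned back to the front (value of joint sign between -0.2 and 0.2 rad), for 0.3 s.
At the end, for the whole second after the job is handed in: every writing thing that is there lies inside the drawer, the drawer is home to within 8 mm, and the sign stands still with its green face to the front of its base within 0.2 rad (all of step 5 and x of fountain_pen_mid in the frame of drawer_floor between -0.076 and 0.076 m and y of fountain_pen_mid in the frame of drawer_floor between -0.112 and 0.112 m and z of fountain_pen_mid in the frame of drawer_floor between -0.004 and 0.036 m and x of ink_roller_mid in the frame of drawer_floor between -0.076 and 0.076 m and y of ink_roller_mid in the frame of drawer_floor between -0.112 and 0.112 m and z of ink_roller_mid in the frame of drawer_floor between -0.004 and 0.036 m and x of wax_stick_mid in the frame of drawer_floor between -0.076 and 0.076 m and y of wax_stick_mid in the frame of drawer_floor between -0.112 and 0.112 m and z of wax_stick_mid in the frame of drawer_floor between -0.004 and 0.036 m and x of pencil_0_mid in the frame of drawer_floor between -0.076 and 0.076 m and y of pencil_0_mid in the frame of drawer_floor between -0.112 and 0.112 m and z of pencil_0_mid in the frame of drawer_floor between -0.004 and 0.036 m and value of joint drawer below 0.008 m and velocity of joint sign between -0.05 and 0.05 rad/s); the robot touches nothing.
It fails at once if the glass is shifted by more than 30 mm or tipped (distance of tumbler_mid from where it was at the start of the episode above 0.03 m or angle between tumbler_mid's own z axis and vertical above 0.3 rad).
It fails at once if the book is shifted by more than 30 mm (distance of book_mid from where it was at the start of the episode above 0.03 m).
Of fountain_pen, ink_roller, wax_stick, pencil_0 only 3 to 4 are there at a start; the rules pass over those that are not, and their reading is None.
At some moment in a run one of fountain_pen, ink_roller, wax_stick, pencil_0 may be knocked a few centimetres aside while the robot is not near it.
Once in a run the grip may slacken for a moment while it holds something.
It also fails if it takes over 208 s, if anything falls off the work surface, if the arm or the gripper's body presses on something with over 40 N, if the wrist force passes 120 N, or if a joint passes its speed limit or range.

### The arm

A 6-joint arm with a two-finger parallel gripper is mounted at the origin on the work surface; the furniture and walls round the work are solid. World frame = base frame: x ahead of the robot, y to its left, z up, the work surface at z = 0. Lengths are in m, angles in degrees, forces in N, time in s.
With the tool pointing down it reaches from about 0.325 to 0.775 m from the base axis. Payload 5.5 kg.
Tool frame: the origin (TCP) lies between the finger pads; the fingertips stand 25 mm ahead of it and the grasp point (between the pads) lies 6 mm ahead of it; z points along the fingers, y is the direction in which the jaws open and shut (so a half turn about z gives the same grasp; the last joint's range is limited). The gripper opens to 85 mm and grips with 20 to 120 N. Pads are 22 mm wide; open, the fingers measure 114 mm over their backs; the gripper's body (76 mm by 85 mm) begins 54 mm behind the grasp point. The pads swing forward as they close: fully open they stand 13 mm farther back than shut.
Start: joints at [70.376, 5.22, 70.514, -0, 104.267, -3.249], TCP at [0.169, 0.576, 0.256] pointing down, gripper open.
Joint ranges: [-164.24, 164.24], [-49.07, 125.15], [9.68, 141.18], [-86.29, 266.29], [3.28, 154.24], [-151.56, 151.56]. Speed limits (degrees/s): [147.25, 147.25, 172.46, 180, 180, 180].

### API

Orientations are given as a 3x3 rotation matrix whose columns are the frame's x, y, z axes.
In Python, from bench import * gives the robot as it stands.
- The arm moves only by the tool send_rows, never from a script. Its argument "motion" is a list of rows, each a list of 5 numbers: the finger opening in cm, from 0 to 8.54, then the shift along the tool's x, y, z in cm, then the turn about the tool's z in rad. In form: [[gripper, dx, dy, dz, turn], ...]. A call has 1 to 12 rows; each row is the pose to reach, as a shift and turn from the pose commanded when the call began, along the tool's axes at that moment; what a row does not reach only later rows make up. A row lasts 1/8 s, in which the tool goes at most 62.5 mm and 10.7 degrees, less where a joint would pass 70% of its speed; a pose out of reach is approached as far as the arm can. A call with a gripper value outside its range is refused whole. The fingers move at their own pace and stop on an object; the grip force is fixed at half the most. Time passes only in rows, so rows that repeat a pose let the fingers close. It gives the time, the measured TCP pose, the force and the opening at its end, in the units of the state.
- observe(): the state, without advancing time (a new reading comes with each control period).
- read_camera(name): name is "side" or "top"; returns a dict with "frame" (480x640x3 uint8, red, green, blue), "z_map" (480x640 float32, m along the optical axis (not along the pixel's ray), 0 where there is no reading), "mtx" (3x3 intrinsics, pixels), "R" (3x3) and "t" (3): a world point X has camera coordinates R X + t. Camera axes: x right, y down, z forward; pixel columns grow to the right and rows downward; lengths in m; the calibration is good to about 2 mm. A picture is of the moment at which its call begins.
- finish_job(): hands the job in, once; it reports no verdict.
Trained networks look in a picture, given as the dict that the camera call returned (one of the last four; its "shot" number tells which), for a name from the list of things; names that differ only in an ending like _2 or _b are one class to them, and where a whole thing is asked for, a point or a joint stands for the part that bears it (a point fixed in the world has none). Each returns a list of dicts, best first, with "confidence" (0 to 1); they miss things now and then, are a little off and sometimes report something else, mostly with a low value. They report only what shows in the picture. A call takes as long as a camera call. They do not tell look-alikes from the thing itself.
- recognise(picture, name): "centre" ([column, row] in pixels, amid what is visible of it).
- masks_of(picture, name): "pixels" (480x640 bool, what is visible of it) and "centre" ([column, row] in pixels, amid what is visible of it).
The state is a dict: "clock": time; "q": joint angles; "qd": joint speeds; "joint_torque": joint torques, N m; "ee_pos": TCP position; "ee_rot": TCP orientation; "wrist_force": force on the tool from outside, world axes, zero at the start; "ft_torque": the same for the moment, N m; "gripper_width": opening from 0.0 (shut) to 1.0 (fully open).
Only numpy, scipy, OpenCV 4.12 (cv2) and the standard library are available. Lean on these libraries where they do the work, as an engineer would, in place of code of your own. Each camera call takes 0.05 s, during which the arm holds its last target.

## Working session

There is one attempt and no reset: what is moved stays moved. The work goes in short steps, Python scripts to look and compute and a tool call to move; the robot and the scene stay as the last step left them, time stands still between calls to the robot, and variables do not carry over. Pictures are saved under pics/ and viewed, and the job is handed in when it is done.

Besides the shell and the picture viewer there is one more tool, called after ">>>" in YAML: its name, and indented under it one key for each argument. send_rows: Moves the arm, as the interface text tells. Its arguments: {"type":"object","properties":{"motion":{"type":"array"}},"required":["motion"]}

```bash
ls; mkdir -p pics; cat > h.py <<'E'
from bench import *
import numpy as np, cv2, pickle
def save(p,n): cv2.imwrite('pics/'+n,cv2.cvtColor(p['frame'],cv2.COLOR_RGB2BGR))
def unproj(p,u,v,z):
    K=p['mtx'];c=np.array([(u-K[0,2])/K[0,0]*z,(v-K[1,2])/K[1,1]*z,z]);return p['R'].T@(c-p['t'])
def world(p):
    z=p['z_map'];K=p['mtx'];v,u=np.mgrid[:480,:640]
    c=np.stack([(u-K[0,2])/K[0,0]*z,(v-K[1,2])/K[1,1]*z,z],-1)
    return (c-p['t'])@p['R']
def proj(p,X):
    c=p['R']@np.array(X)+p['t'];c=p['mtx']@c;return c[:2]/c[2]
E
python3 - <<'E'
from h import *
s=observe();print({k:np.round(v,3) for k,v in s.items()})
for n in('top','side'):
    p=read_camera(n);save(p,n+'0.png');pickle.dump(p,open(n+'0.pkl','wb'))
    print(n,p['mtx'],p['R'],p['t'])
    for nm in ['sign','sign_top','drawer','drawer_front','lever_pad','tumbler_mid','book_mid','fountain_pen_mid','ink_roller_mid','wax_stick_mid','pencil_0_mid']:
        r=masks_of(p,nm)
        print(nm,[(round(d['confidence'],2),np.round(d['centre']),int(d['pixels'].sum())) for d in r])
E
```

```text
pics
{'clock': np.float64(0.0), 'q': array([ 7.03770e+01,  5.26500e+00,  7.05830e+01, -1.00000e-03,
        1.04267e+02, -3.25000e+00]), 'qd': array([-0.035,  0.001, -0.031, -0.049,  0.085, -0.009]), 'joint_torque': array([-2.0000e-03, -4.5873e+01, -4.1803e+01, -0.0000e+00,  1.2000e-02,
        0.0000e+00]), 'ee_pos': array([0.169, 0.575, 0.255]), 'ee_rot': array([[-0.959,  0.282, -0.001],
       [ 0.282,  0.959, -0.002],
       [ 0.   , -0.002, -1.   ]]), 'wrist_force': array([ 0.29 , -0.114, -0.273]), 'ft_torque': array([ 0.039, -0.03 , -0.019]), 'gripper_width': np.float64(1.003)}
top [[541.06518138   0.         320.91215657]
 [  0.         541.06518138 237.78523242]
 [  0.           0.           1.        ]] [[-0.01237524 -0.99990871 -0.00542476]
 [-0.99247931  0.01294369 -0.12172627]
 [ 0.12178537  0.00387757 -0.99254888]] [0.03185898 0.56540117 1.12042915]
sign [(0.76, array([174., 225.]), 1005)]
sign_top []
drawer [(0.67, array([435., 289.]), 7816)]
drawer_front [(0.7, array([436., 287.]), 7873)]
lever_pad [(0.91, array([449., 213.]), 537), (0.62, array([345., 172.]), 1277)]
t
[... 699 characters left out ...]
58443473]] [0.52665451 0.1893735  1.01381358]
sign [(0.69, array([243., 329.]), 1175), (0.56, array([244., 355.]), 2632)]
sign_top [(0.77, array([248., 329.]), 1161)]
drawer [(0.69, array([394., 210.]), 4487)]
drawer_front [(0.95, array([393., 207.]), 4491)]
lever_pad [(0.65, array([246., 328.]), 1211), (0.58, array([339., 165.]), 238)]
tumbler_mid [(0.96, array([268., 211.]), 1413)]
book_mid [(0.63, array([357., 412.]), 11770), (0.49, array([393., 207.]), 4385)]
fountain_pen_mid [(0.62, array([367., 270.]), 389)]
ink_roller_mid [(0.56, array([356., 310.]), 261)]
wax_stick_mid [(0.59, array([344., 331.]), 364), (0.57, array([286., 309.]), 321)]
pencil_0_mid [(0.74, array([340., 284.]), 372)]
```

View pics/top0.png

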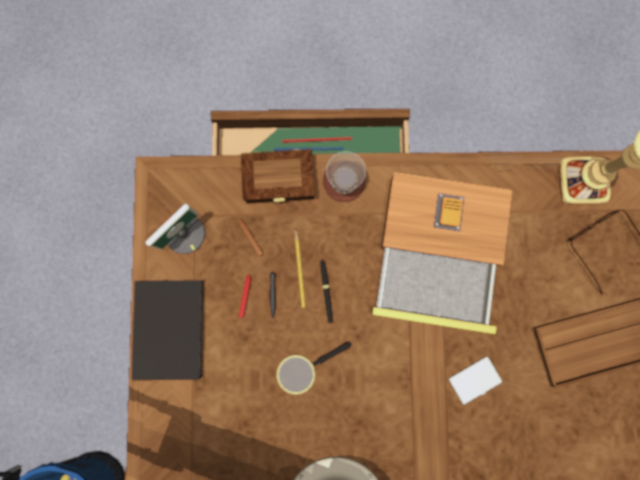

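View pics/side0.png

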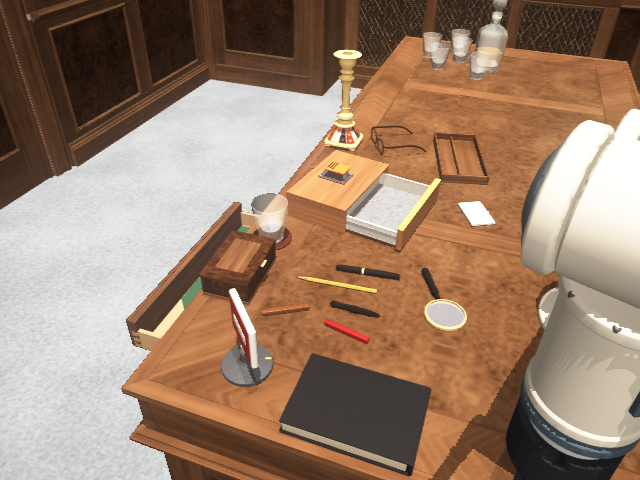

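The top view shows fountain pen (326,291), black stylus (272,294), red wax (245,296), pencil (299,270), brown look-alike (250,237), sign about (180,230) with the brass mark at (193,247), and the drawer at (437,290). Next I'll measure these.

```bash
cat >> h.py <<'E'
def axis(mask,W):
    P=W[mask&np.isfinite(W[...,2])]
    m=np.median(P,0);P=P[np.linalg.norm(P-m,axis=1)<0.13]
    c,(w,h),a=cv2.minAreaRect((P[:,:2]*1000).astype(np.float32))
    b=cv2.boxPoints((c,(w,h),a));e=[b[1]-b[0],b[2]-b[1]];L=max(e,key=np.linalg.norm)
    return np.array(c)/1000,np.linalg.norm(e[0]),np.linalg.norm(e[1]),np.degrees(np.arctan2(L[1],L[0])),np.percentile(P[:,2],[5,50,95])
E
cat > meas.py <<'E'
from h import *
import sys
def items(p,verbose=True):
    W=world(p);out={}
    for nm in ['fountain_pen_mid','ink_roller_mid','wax_stick_mid','pencil_0_mid']:
        for d in masks_of(p,nm):
            if d['pixels'].sum()>700: continue
            c,a,b,ang,z=axis(d['pixels'],W)
            col=p['frame'][d['pixels']].mean(0)
            print(nm,round(d['confidence'],2),np.round(d['centre']),'xy',np.round(c,3),'dim',round(a),round(b),'ang',round(ang,1),'z',np.round(z,3),'rgb',np.round(col))
if __name__=='__main__':
    for n in sys.argv[1:]:
        p=read_camera(n);print(n);items(p)
E
python3 meas.py top side
python3 - <<'E'
from h import *
p=pickle.load(open('top0.pkl','rb'));W=world(p)
im=cv2.resize(p['frame'][190:260,135:215],None,fx=8,fy=8,interpolation=cv2.INTER_NEAREST);cv2.imwrite('pics/sign0.png',im[...,::-1])
for r in range(200,256,4): print(r,[f"{W[r,c,0]:.3f},{W[r,c,1]:.3f},{W[r,c,2]:.3f}" for c in range(146,212,6)])
E
```

```text
top
fountain_pen_mid 0.94 [325. 291.] xy [0.453 0.016] dim 13 134 ang 7.2 z [0.006 0.011 0.015] rgb [74. 61. 49.]
ink_roller_mid 0.63 [273. 294.] xy [0.447 0.132] dim 97 14 ang -0.1 z [-0.001  0.009  0.013] rgb [91. 75. 63.]
wax_stick_mid 0.76 [252. 240.] xy [0.571 0.178] dim 12 81 ang 28.7 z [0.005 0.01  0.014] rgb [160. 104.  64.]
wax_stick_mid 0.54 [243. 299.] xy [0.447 0.192] dim 92 15 ang -11.8 z [0.001 0.01  0.014] rgb [185.  70.  59.]
pencil_0_mid 0.56 [297. 275.] xy [0.499 0.073] dim 8 150 ang 4.8 z [0.003 0.006 0.011] rgb [201. 170.  86.]
side
fountain_pen_mid 0.76 [366. 272.] xy [0.452 0.009] dim 32 136 ang 7.3 z [-0.     0.009  0.013] rgb [73. 59. 49.]
ink_roller_mid 0.56 [356. 311.] xy [0.445 0.128] dim 22 96 ang 4.8 z [0.002 0.008 0.012] rgb [56. 46. 42.]
wax_stick_mid 0.74 [288. 309.] xy [0.569 0.18 ] dim 24 91 ang 23.5 z [0.001 0.009 0.012] rgb [164.  97.  59.]
wax_stick_mid 0.56 [347. 330.] xy [0.442 0.192] dim 91 14 ang -10.9 z [0.003 0.009 0.012] rgb [203.  56.  52.]
pencil_0_mid 0.66 [337. 284.] xy [0.495 0.072] dim 13 155 ang 5.4 z [0.001 0.006 0.008] rgb [237. 20
[... 2657 characters left out ...]
-0.001', '0.546,0.356,0.127', '0.550,0.353,0.098', '0.552,0.349,0.073', '0.559,0.353,0.013', '0.559,0.341,0.010', '0.559,0.327,0.012', '0.559,0.314,0.012', '0.559,0.302,0.009', '0.559,0.290,0.002', '0.560,0.278,-0.001']
248 ['0.552,0.409,0.001', '0.552,0.396,0.001', '0.544,0.360,0.075', '0.552,0.371,-0.002', '0.551,0.354,0.009', '0.551,0.341,0.009', '0.550,0.328,0.008', '0.550,0.314,0.010', '0.551,0.303,0.005', '0.550,0.290,0.004', '0.551,0.277,0.000']
252 ['0.544,0.410,-0.003', '0.544,0.396,-0.001', '0.543,0.384,-0.002', '0.543,0.368,0.006', '0.543,0.357,-0.001', '0.543,0.343,-0.000', '0.542,0.328,0.007', '0.542,0.315,0.007', '0.542,0.304,-0.000', '0.542,0.291,-0.003', '0.542,0.278,-0.001']
```

View pics/sign0.png

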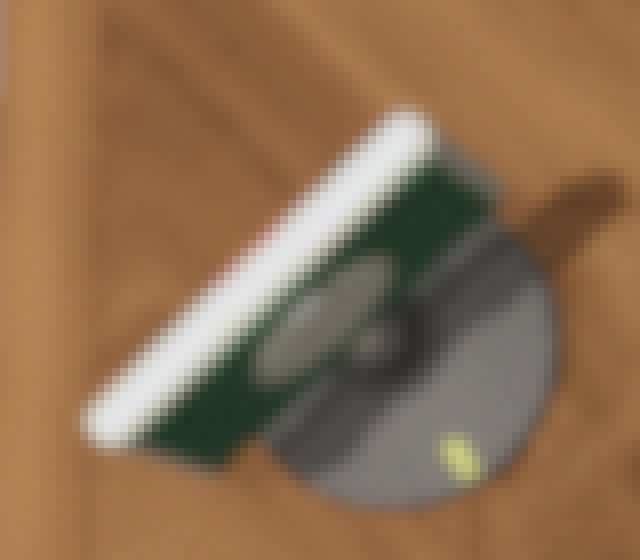

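```bash
cat > sign.py <<'E'
from h import *
def plate(p):
    W=world(p);f=p['frame'].astype(int)
    m=(abs(W[...,0]-.582)<.1)&(abs(W[...,1]-.32)<.1)&(W[...,2]>.128)&(W[...,2]<.15)
    P=W[m];m2=m&(f.min(-1)>150)
    c,s,a=cv2.minAreaRect((P[:,:2]*1000).astype(np.float32))
    print('top edge n',len(P),'c',np.round(c,1),np.round(s,1),a,'mean',P.mean(0),)
    vx,vy,x0,y0=cv2.fitLine((P[:,:2]).astype(np.float32),cv2.DIST_HUBER,0,.01,.01).ravel()
    print(' line ang',np.degrees(np.arctan2(vy,vx)))
    # colour
    m3=(abs(W[...,0]-.582)<.1)&(abs(W[...,1]-.32)<.1)&(W[...,2]>.055)&(W[...,2]<.125)
    for nm,k in(('green',m3&(f[...,1]>f[...,0]+15)),('red',m3&(f[...,0]>f[...,1]+50))): print(nm,k.sum())
    return W
def base(p,W):
    m=(abs(W[...,0]-.58)<.08)&(abs(W[...,1]-.315)<.08)&(W[...,2]<.03)&(W[...,2]>-.01)
    f=p['frame'].astype(int);g=m&(abs(f[...,0]-f[...,2])<25)
    P=W[g];c,r=cv2.minEnclosingCircle((P[:,:2]*1000).astype(np.float32));print('base',c,r,len(P))
    y=m&(f[...,1]>140)&(f[...,1]-f[...,2]>40);
    if y.sum(): print('brass',W[y].mean(0),y.sum())
if __name__=='__main__':
    import sys
    for n in('top','side'):
        p=read_camera(n);print(n);W=plate(p);base(p,W)
E
python3 sign.py
```

```text
top
top edge n 412 c [584.3 325.7] [ 15.4 108.6] 44.42699432373047 mean [0.58344567 0.32485603 0.13562521]
 line ang -45.88714
green 194
red 0
base (583.2888793945312, 324.27606201171875) 43.621761322021484 704
brass [0.55203266 0.30554922 0.00926854] 17
side
top edge n 465 c [580.  325.6] [ 14.2 110.5] 44.270423889160156 mean [0.57736114 0.32989059 0.13540292]
 line ang -45.107655
green 0
red 311
base (579.8438720703125, 326.4176025390625) 45.59387969970703 1348
brass [0.59760969 0.29720031 0.00486434] 35
```

```bash
cat > drawer.py <<'E'
from h import *
import sys
for n in('top','side'):
    p=read_camera(n);W=world(p);f=p['frame'].astype(int);print(n)
    reg=(W[...,1]<-.05)&(W[...,1]>-.42)&(W[...,0]>.3)&(W[...,0]<.75)
    yel=reg&(f[...,0]>170)&(f[...,1]>170)&(f[...,2]<140)&(W[...,2]>.05)&(W[...,2]<.075)
    print('front top',len(W[yel]),axis(yel,W))
    cab=reg&(W[...,2]>.06)&(W[...,2]<.075)&(W[...,0]>.5)
    c,s,a=cv2.minAreaRect((W[cab][:,:2]*1000).astype(np.float32));print('cab',c,s,a,np.median(W[cab][:,2]),np.round(cv2.boxPoints((c,s,a))).tolist())
    fl=reg&(W[...,2]>.006)&(W[...,2]<.018)&(f.max(-1)-f.min(-1)<25)&(f.min(-1)>110)
    k=cv2.morphologyEx(fl.astype(np.uint8),cv2.MORPH_OPEN,np.ones((5,5)))>0
    c,s,a=cv2.minAreaRect((W[k][:,:2]*1000).astype(np.float32));print('floor',c,s,a,np.median(W[k][:,2]),np.round(cv2.boxPoints((c,s,a))).tolist())
    o=reg&(f[...,0]>180)&(f[...,1]>110)&(f[...,1]<190)&(f[...,2]<80)&(W[...,2]>.076)
    if o.sum()>10:
        P=W[o];c,s,a=cv2.minAreaRect((P[:,:2]*1000).astype(np.float32));print('lever',o.sum(),c,s,a,np.percentile(P[:,2],[5,50,95]))
E
python3 drawer.py
python3 - <<'E'
from h import *
for n in('top','side'):
    p=pickle.load(open(n+'0.pkl','rb'));W=world(p)
    if n=='top':
        im=cv2.resize(p['frame'][165:340,365:520],None,fx=4,fy=4,interpolation=cv2.INTER_NEAREST);cv2.imwrite('pics/dr0.png',im[:600,:,::-1])
E
```

```text
top
front top 896 (array([ 0.39052008, -0.20358289]), np.float32(15.042048), np.float32(251.55118), np.float32(80.32556), array([0.0600383 , 0.06353412, 0.06719175]))
cab (609.2286376953125, -199.7067413330078) (334.8309326171875, 166.02716064453125) 79.01808166503906 0.06673659887283574 [[496.0, -348.0], [659.0, -380.0], [723.0, -51.0], [560.0, -20.0]]
floor (463.4593200683594, -218.1582794189453) (217.96533203125, 128.29547119140625) 80.49591827392578 0.010736904728067941 [[382.0, -315.0], [509.0, -336.0], [545.0, -121.0], [418.0, -100.0]]
lever 247 (608.6380615234375, -239.5740966796875) (38.51784133911133, 52.98939514160156) 79.87606048583984 [0.08985811 0.09349231 0.09708099]
side
front top 2646 (array([ 0.6012785 , -0.22529956]), np.float32(160.84438), np.float32(224.10413), np.float32(80.389496), array([0.06476721, 0.0669349 , 0.06920034]))
cab (605.71630859375, -201.001220703125) (341.253662109375, 169.2711181640625) 78.57714080810547 0.06698948843282349 [[489.0, -351.0], [655.0, -385.0], [722.0, -51.0], [557.0, -17.0]]
floor (468.3470458984375, -243.51451110839844) (183.0587158203125, 111.07032775878906) 80.7213363647461 0.011123232280239415 [[399.0, -325.0], [508.0, -343.0], [538.0, -162.0], [428.0, -144.0]]
lever 33 (604.0619506835938, -237.937744140625) (39.57432556152344, 52.8005485534668) 68.63444519042969 [0.08794048 0.09340172 0.09535144]
```

View pics/dr0.png

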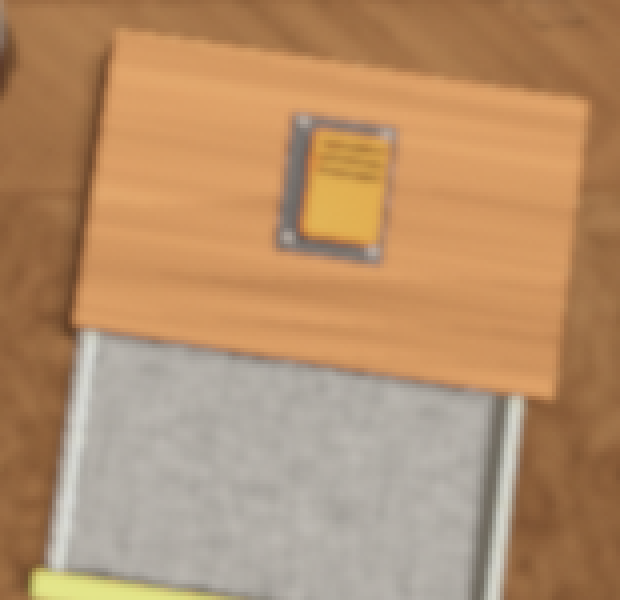

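```bash
cat > plan.py <<'E'
from h import *
import sys
# plan.py x y z yaw_y(deg)
def main(x,y,z,yaw=None):
    s=observe();R=np.array(s['ee_rot']);t=np.array(s['ee_pos'])
    cy=np.degrees(np.arctan2(R[1,1],R[0,1]));yaw=cy if yaw is None else yaw
    d=(cy-yaw+90)%180-90; d2=d-180*np.sign(d)
    print('clock',round(s['clock'],2),'pos',np.round(t,4),'yaw',round(cy,1),'j6',round(s['q'][5],1),'w',round(s['gripper_width']*8.54,2),'F',np.round(s['wrist_force'],1))
    print('shift cm',np.round(R.T@(np.array([x,y,z])-t)*100,2),'turn',round(np.radians(d),3),'alt',round(np.radians(d2),3))
main(*map(float,sys.argv[1:]))
E
python3 plan.py .582 .3255 .20 44.5; python3 plan.py .582 .3255 .127 44.5
```

```text
clock 1.9 pos [0.1692 0.5757 0.2563] yaw 73.6 j6 -3.2 w 8.55 F [-0.5 -0.1  0.8]
shift cm [-46.66 -12.36   5.63] turn 0.508 alt -2.633
clock 1.9 pos [0.1692 0.5757 0.2563] yaw 73.6 j6 -3.2 w 8.55 F [-0.5 -0.1  0.8]
shift cm [-46.66 -12.36  12.93] turn 0.508 alt -2.633
```

>>> send_rows:
  motion:
    - [8.5,-46.7,-12.4,3,0.51]
    - [8.5,-46.7,-12.4,3,0.51]
    - [8.5,-46.7,-12.4,3,0.51]
    - [8.5,-46.7,-12.4,3,0.51]
    - [8.5,-46.7,-12.4,3,0.51]
    - [8.5,-46.7,-12.4,3,0.51]
    - [8.5,-46.7,-12.4,3,0.51]
    - [8.5,-46.7,-12.4,3,0.51]
    - [8.5,-46.7,-12.4,3,0.51]
    - [8.5,-46.7,-12.4,3,0.51]
    - [8.5,-46.7,-12.4,3,0.51]
    - [8.5,-46.7,-12.4,3,0.51]

```text
clock: 3.4
ee_pos: [0.5814, 0.326, 0.2268]
ee_rot: [[-0.701, 0.713, 0.001], [0.713, 0.701, 0.0], [-0.0, 0.001, -1.0]]
wrist_force: [0.3, 1.5, 0.0]
gripper_width: 0.999
```

```bash
python3 plan.py .582 .3255 .127 44.5
```

```text
clock 3.4 pos [0.5814 0.326  0.2268] yaw 44.5 j6 -18.1 w 8.53 F [0.3 1.5 0. ]
shift cm [-0.08 -0.    9.98] turn 0.0 alt -3.142
```

>>> send_rows:
  motion:
    - [8.5,0,0,5,0]
    - [8.5,0,0,9,0]
    - [8.5,0,0,10,0]
    - [4,0,0,10,0]
    - [3,0,0,10,0]
    - [2,0,0,10,0]
    - [1,0,0,10,0]
    - [0.5,0,0,10,0]
    - [0.5,0,0,10,0]
    - [0.5,0,0,10,0]

```text
clock: 4.65
ee_pos: [0.5824, 0.325, 0.1277]
ee_rot: [[-0.7, 0.715, 0.001], [0.715, 0.7, 0.0], [-0.001, 0.001, -1.0]]
wrist_force: [-2.0, -1.2, 5.5]
gripper_width: 0.132
```

```bash
python3 plan.py .582 .3255 .127 44.5
```

```text
clock 4.65 pos [0.5824 0.325  0.1277] yaw 44.4 j6 -18.1 w 1.13 F [-2.  -1.2  5.5]
shift cm [0.07 0.01 0.07] turn -0.002 alt 3.14
```

>>> send_rows:
  motion:
    - [0.5,0,0,0,-0.16]
    - [0.5,0,0,0,-0.32]
    - [0.5,0,0,0,-0.48]
    - [0.5,0,0,0,-0.64]
    - [0.5,0,0,0,-0.8]
    - [0.5,0,0,0,-0.96]
    - [0.5,0,0,0,-1.12]
    - [0.5,0,0,0,-1.28]
    - [0.5,0,0,0,-1.44]
    - [0.5,0,0,0,-1.6]
    - [0.5,0,0,0,-1.76]
    - [0.5,0,0,0,-1.9]

```text
clock: 6.15
ee_pos: [0.5827, 0.3232, 0.1277]
ee_rot: [[-0.447, -0.894, 0.001], [-0.894, 0.447, -0.003], [0.002, -0.002, -1.0]]
wrist_force: [-1.6, -8.1, 6.7]
gripper_width: 0.13
```

>>> send_rows:
  motion:
    - [0.5,0,0,0,0]
    - [3,0,0,0,0]
    - [6,0,0,0,0]
    - [8.5,0,0,0,0]
    - [8.5,0,0,0,0]
    - [8.5,0,0,-4,0]
    - [8.5,0,0,-8,0]
    - [8.5,0,0,-8,0]

```text
clock: 7.15
ee_pos: [0.5836, 0.3258, 0.2117]
ee_rot: [[-0.45, -0.893, 0.008], [-0.893, 0.45, 0.004], [-0.007, -0.005, -1.0]]
wrist_force: [0.7, -0.6, -1.0]
gripper_width: 1.0
```

```bash
python3 plan.py .582 .3255 .127 44.5;python3 - <<'E'
from h import *
for n in('top','side'):
    p=read_camera(n);save(p,n+'1.png');pickle.dump(p,open(n+'1.pkl','wb'))
E
```

```text
clock 7.15 pos [0.5836 0.3258 0.2117] yaw 153.3 j6 -127.0 w 8.54 F [ 0.7 -0.6 -1. ]
shift cm [0.16 0.17 8.47] turn -1.243 alt 1.898
```

View pics/side1.png

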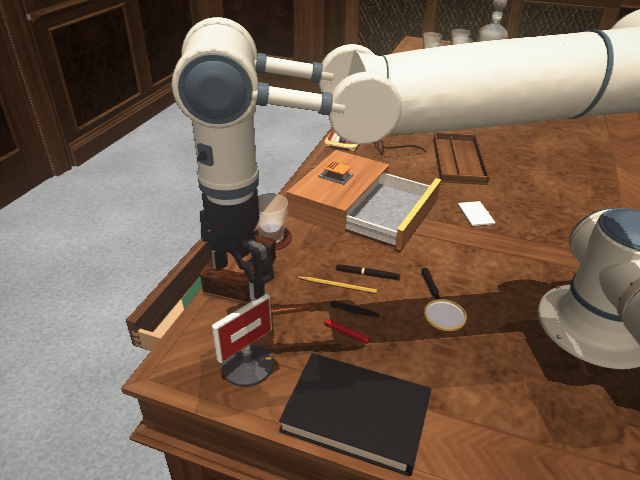

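```bash
python3 - <<'E'
from h import *
for k in '01':
  for n,(r0,c0) in {'top':(190,135),'side':(325,210)}.items():
    p=pickle.load(open(n+k+'.pkl','rb'));W=world(p);f=p['frame'].astype(int)
    m=(np.hypot(W[...,0]-.582,W[...,1]-.324)<.05)&(W[...,2]<.025)&(W[...,2]>-.01)
    y=m&(f[...,1]>150)&(f[...,0]>150)&(f[...,2]<140)&(f[...,1]-f[...,2]>40)
    print(n,k,y.sum(),[np.round(W[y].mean(0),4) if y.sum() else 0], np.argwhere(y).mean(0) if y.sum() else '')
    if y.sum():
        v,u=np.argwhere(y).mean(0)
        # at plane z=.012
        o=-p['R'].T@p['t'];d=unproj(p,u,v,1)-o;X=o+d*(.008-o[2])/d[2];print(X)
    im=cv2.resize(p['frame'][r0:r0+75,c0:c0+80],None,fx=7,fy=7,interpolation=cv2.INTER_CUBIC);cv2.imwrite(f'pics/z{n}{k}.png',im[...,::-1])
E
```

```text
top 0 16 [array([0.5522, 0.3055, 0.0104])] [247.    192.125]
[0.55243156 0.30610383 0.008     ]
side 0 7 [array([0.5501, 0.3039, 0.0092])] [357.85714286 267.85714286]
[0.55058317 0.30306349 0.008     ]
top 1 0 [0] 
side 1 0 [0]
```

View pics/zside0.png

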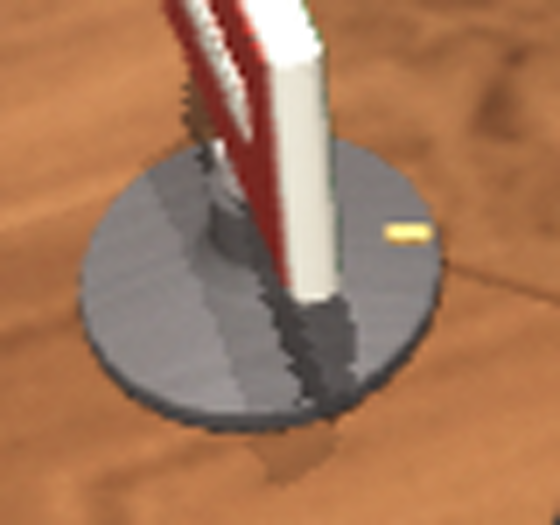

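View pics/zside1.png

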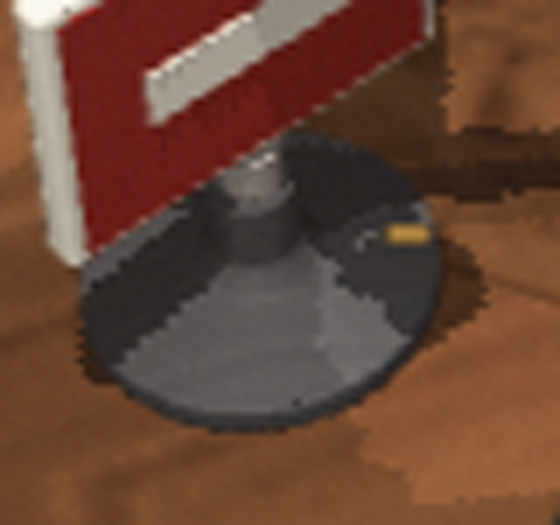

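```bash
python3 - <<'E'
from h import *
p=pickle.load(open('side0.pkl','rb'))
o=-p['R'].T@p['t']
def g(u,v,h=.009):
    d=unproj(p,u,v,1)-o;return (o+d*(h-o[2])/d[2])[:2]
pts=np.array([[82,290],[120,205],[100,360],[170,160],[330,142],[400,180],[437,240],[425,320],[385,375],[260,415],[170,400]],float)
W=np.array([g(210+a/7,325+b/7) for a,b in pts])
A=np.c_[2*W,np.ones(len(W))];s=np.linalg.lstsq(A,(W**2).sum(1),rcond=None)[0];c=s[:2];print(c,np.sqrt(s[2]+c@c))
b=g(210+408/7,325+233/7);d=c-b;print(b,np.hypot(*d),np.degrees(np.arctan2(d[1],d[0])))
p=pickle.load(open('top0.pkl','rb'));o=-p['R'].T@p['t']
b=g(135+462/8,190+456/8);print(b)
for c in [(.582,.3255),(.582,.324),(.583,.3245)]:
    d=np.array(c)-b;print(np.hypot(*d),np.degrees(np.arctan2(d[1],d[0])))
E
```

```text
[0.5778775  0.32807427] 0.04381526907707551
[0.54909761 0.30442114] 0.0372525501005204 39.415530600553446
[0.55230534 0.30449544]
0.03637257506934616 35.2737261914108
0.035527461939049036 33.2983943436523
0.0366380188956563 33.09339400139632
```

>>> send_rows:
  motion:
    - [8.5,0,0,0,0.18]
    - [8.5,0,0,0,0.36]
    - [8.5,0,0,0,0.54]
    - [8.5,0,0,0,0.72]
    - [8.5,0,0,0,0.9]
    - [8.5,0,0,0,1.08]
    - [8.5,0,0,0,1.26]
    - [8.5,0,0,0,1.44]
    - [8.5,0,0,0,1.62]
    - [8.5,0,0,0,1.8]
    - [8.5,0,0,0,1.98]
    - [8.5,0,0,0,2.1]

```text
clock: 8.75
ee_pos: [0.5816, 0.3248, 0.2036]
ee_rot: [[-0.54, 0.842, -0.003], [0.842, 0.54, -0.002], [0.0, -0.004, -1.0]]
wrist_force: [0.1, 0.1, 0.6]
gripper_width: 0.994
```

>>> send_rows:
  motion:
    - [8.5,0,0,0,0.18]
    - [8.5,0,0,0,0.36]
    - [8.5,0,0,0,0.54]
    - [8.5,0,0,0,0.72]
    - [8.5,0,0,0,0.9]
    - [8.5,0,0,0,1.04]
    - [8.5,0,0,0,1.04]
    - [8.5,0,0,0,1.04]

```text
clock: 9.75
ee_pos: [0.5819, 0.3249, 0.205]
ee_rot: [[0.446, 0.895, -0.002], [0.895, -0.446, -0.001], [-0.002, -0.001, -1.0]]
wrist_force: [-0.3, 0.1, -0.4]
gripper_width: 0.996
```

```bash
python3 plan.py .5825 .324 .127 153.3
```

```text
clock 9.75 pos [0.5819 0.3249 0.205 ] yaw -26.5 j6 52.7 w 8.5 F [-0.3  0.1 -0.4]
shift cm [-0.05  0.1   7.8 ] turn 0.004 alt -3.138
```

>>> send_rows:
  motion:
    - [8.5,0,0,4,0]
    - [8.5,0,0,7,0]
    - [8.5,0,0,7.8,0]
    - [5,0,0,7.8,0]
    - [3,0,0,7.8,0]
    - [1.5,0,0,7.8,0]
    - [0.5,0,0,7.8,0]
    - [0.5,0,0,7.8,0]
    - [0.5,0,0,7.8,0]
    - [0.5,0,0,7.8,0]

```text
clock: 11.0
ee_pos: [0.5834, 0.3248, 0.1295]
ee_rot: [[0.449, 0.894, 0.003], [0.894, -0.449, 0.001], [0.002, 0.003, -1.0]]
wrist_force: [5.9, -0.8, 2.3]
gripper_width: 0.13
```

>>> send_rows:
  motion:
    - [0.5,0,0,0,-0.14]
    - [0.5,0,0,0,-0.28]
    - [0.5,0,0,0,-0.42]
    - [0.5,0,0,0,-0.56]
    - [0.5,0,0,0,-0.7]
    - [0.5,0,0,0,-0.84]
    - [0.5,0,0,0,-0.98]
    - [0.5,0,0,0,-1.09]
    - [0.5,0,0,0,-1.09]
    - [0.5,0,0,0,-1.09]
    - [0.5,0,0,0,-1.09]

```text
clock: 12.38
ee_pos: [0.5827, 0.3247, 0.1295]
ee_rot: [[-0.583, 0.813, 0.002], [0.813, 0.583, -0.0], [-0.001, 0.001, -1.0]]
wrist_force: [1.7, -3.5, 5.1]
gripper_width: 0.133
```

>>> send_rows:
  motion:
    - [3,0,0,0,0]
    - [6,0,0,0,0]
    - [8.5,0,0,0,0]
    - [8.5,0,0,0,0]
    - [8.5,0,0,-5,0]
    - [8.5,0,0,-10,0]
    - [8.5,0,0,-12,0]
    - [8.5,0,0,-12,0]

```text
clock: 13.38
ee_pos: [0.5828, 0.3254, 0.2509]
ee_rot: [[-0.585, 0.811, 0.004], [0.811, 0.585, 0.002], [-0.001, 0.005, -1.0]]
wrist_force: [-0.6, 0.1, 1.1]
gripper_width: 0.993
```

```bash
python3 plan.py .45 .14 .25 90;python3 - <<'E'
from h import *
for n in('top','side'):
    p=read_camera(n);save(p,n+'2.png');pickle.dump(p,open(n+'2.pkl','wb'))
E
python3 meas.py top side; python3 sign.py
```

```text
clock 13.38 pos [0.5828 0.3254 0.2509] yaw 35.8 j6 -9.6 w 8.48 F [-0.6  0.1  1.1]
shift cm [ -7.26 -21.62  -0.  ] turn -0.946 alt 2.196
top
fountain_pen_mid 0.76 [324. 287.] xy [0.454 0.016] dim 12 130 ang 7.3 z [0.007 0.011 0.015] rgb [64. 55. 45.]
fountain_pen_mid 0.21 [180. 218.] xy [0.596 0.315] dim 87 65 ang -10.5 z [0.058 0.117 0.139] rgb [111.  89.  79.]
ink_roller_mid 0.78 [274. 293.] xy [0.45  0.133] dim 12 93 ang 0.1 z [0.005 0.01  0.014] rgb [44. 37. 33.]
wax_stick_mid 0.69 [245. 295.] xy [0.447 0.192] dim 87 11 ang -10.4 z [0.006 0.01  0.013] rgb [126.  40.  35.]
wax_stick_mid 0.5 [248. 234.] xy [0.572 0.181] dim 12 90 ang 31.2 z [0.005 0.01  0.013] rgb [128.  81.  49.]
pencil_0_mid 0.58 [295. 271.] xy [0.503 0.074] dim 10 164 ang 5.4 z [-0.     0.005  0.01 ] rgb [181. 149.  75.]
pencil_0_mid 0.33 [271. 293.] xy [0.45  0.132] dim 11 92 ang 1.4 z [0.005 0.01  0.014] rgb [44. 37. 33.]
pencil_0_mid 0.28 [447. 212.] xy [ 0.613 -0.241] dim 62 40 ang -9.2 z [0.089 0.094 0.097] rgb [198. 148.  72.]
side
fountain_pen_mid 0.59 [369. 270.] xy [0.45  0.017] dim 15 131 ang 9.0 z [0.0
[... 276 characters left out ...]
89. 308.] xy [0.569 0.18 ] dim 13 92 ang 31.3 z [0.001 0.009 0.012] rgb [111.  63.  37.]
pencil_0_mid 0.58 [334. 287.] xy [0.495 0.074] dim 10 155 ang 5.5 z [0.001 0.006 0.008] rgb [214. 167.  76.]
top
top edge n 258 c [592.4 314.7] [15.3 82.1] 35.94924545288086 mean [0.59540853 0.30843754 0.13551396]
 line ang -55.46445
green 0
red 39
base (582.1353759765625, 322.2924499511719) 43.69906997680664 678
brass [0.55220924 0.30587078 0.01007538] 15
side
top edge n 442 c [580.4 325.2] [ 13.8 112.4] 35.51164245605469 mean [0.57723574 0.33038004 0.13567094]
 line ang -54.336433
green 20
red 1
base (595.40283203125, 301.9994201660156) 72.88695526123047 1453
brass [0.54998848 0.30462726 0.01080983] 11
```

View pics/side2.png

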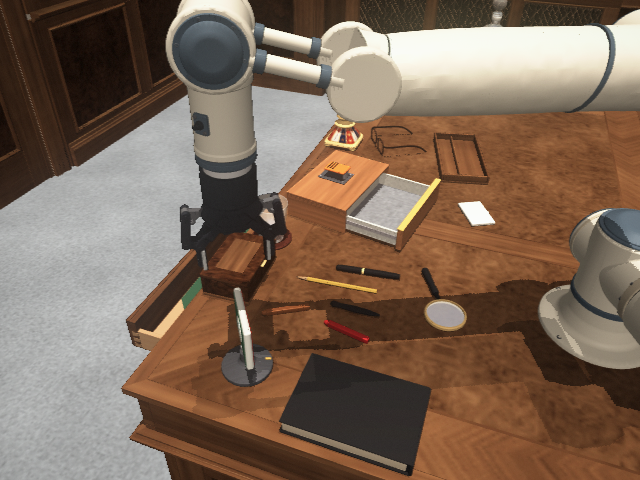

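View pics/top2.png

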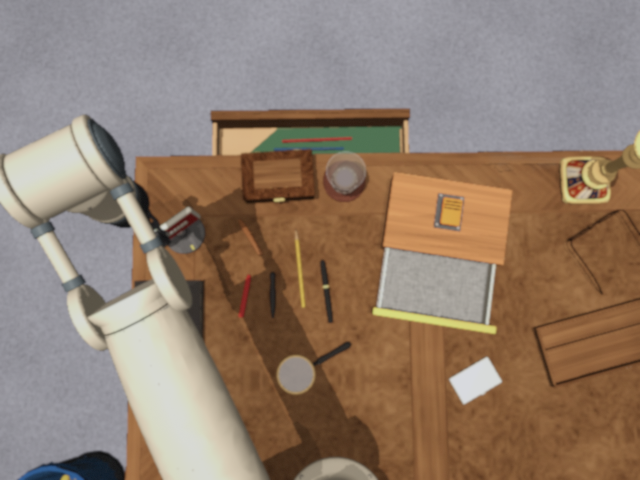

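```bash
python3 plan.py .446 .1915 .12 79; python3 plan.py .446 .1915 .028 79
```

```text
clock 14.07 pos [0.5823 0.325  0.2483] yaw 35.8 j6 -9.6 w 8.49 F [ 0.2 -0.5 -1. ]
shift cm [ -2.86 -18.86  12.83] turn -0.754 alt 2.388
clock 14.07 pos [0.5823 0.325  0.2483] yaw 35.8 j6 -9.6 w 8.49 F [ 0.2 -0.5 -1. ]
shift cm [ -2.86 -18.86  22.03] turn -0.754 alt 2.388
```

>>> send_rows:
  motion:
    - [8.5,-2.9,-18.9,0,-0.75]
    - [8.5,-2.9,-18.9,0,-0.75]
    - [8.5,-2.9,-18.9,0,-0.75]
    - [4,-2.9,-18.9,4,-0.75]
    - [4,-2.9,-18.9,8,-0.75]
    - [4,-2.9,-18.9,13,-0.75]
    - [4,-2.9,-18.9,13,-0.75]
    - [4,-2.9,-18.9,13,-0.75]

```text
clock: 15.08
ee_pos: [0.4467, 0.1912, 0.1205]
ee_rot: [[-0.981, 0.195, 0.002], [0.195, 0.981, 0.001], [-0.002, 0.001, -1.0]]
wrist_force: [-0.0, -0.5, -0.1]
gripper_width: 0.47
```

```bash
python3 plan.py .446 .1915 .028 79; python3 -c "
from h import *
p=read_camera('side');save(p,'side3.png')"; python3 meas.py side|grep wax
```

```text
clock 15.07 pos [0.4467 0.1912 0.1205] yaw 78.8 j6 -59.6 w 4.01 F [-0.  -0.5 -0.1]
shift cm [0.09 0.   9.25] turn -0.004 alt 3.138
wax_stick_mid 0.8 [287. 310.] xy [0.569 0.18 ] dim 15 92 ang 31.9 z [0.001 0.009 0.012] rgb [160.  94.  57.]
wax_stick_mid 0.53 [345. 331.] xy [0.442 0.187] dim 95 24 ang -12.4 z [-0.     0.009  0.012] rgb [151.  42.  38.]
```

View pics/side3.png

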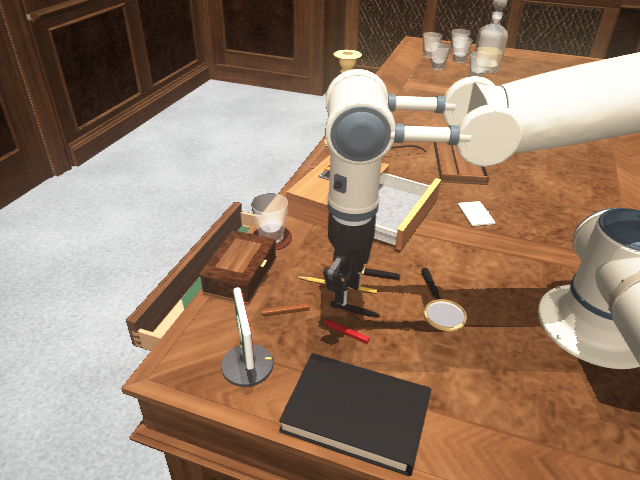

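>>> send_rows:
  motion:
    - [4,0,0,4,0]
    - [4,0,0,7,0]
    - [4,0,0,9.2,0]
    - [4,0,0,9.2,0]
    - [2,0,0,9.2,0]
    - [0.3,0,0,9.2,0]
    - [0.3,0,0,9.2,0]
    - [0.3,0,0,9.2,0]
    - [0.3,0,0,5,0]
    - [0.3,0,0,0,0]
    - [0.3,0,0,0,0]

```text
clock: 16.75
ee_pos: [0.4481, 0.1917, 0.123]
ee_rot: [[-0.981, 0.195, 0.008], [0.195, 0.981, 0.003], [-0.007, 0.004, -1.0]]
wrist_force: [0.4, -0.0, -0.7]
gripper_width: 0.104
```

```bash
python3 plan.py .504 -.1686 .12 -9.6
```

```text
clock 16.75 pos [0.4481 0.1917 0.123 ] yaw 78.8 j6 -59.6 w 0.89 F [ 0.4 -0.  -0.7]
shift cm [-12.49 -34.25   0.25] turn 1.543 alt -1.599
```

>>> send_rows:
  motion:
    - [0.3,-2,-5,-2,0.16]
    - [0.3,-4,-10,-2,0.32]
    - [0.3,-6,-15,-2,0.48]
    - [0.3,-8,-20,-2,0.64]
    - [0.3,-10,-25,-2,0.8]
    - [0.3,-12,-30,-2,0.96]
    - [0.3,-12.5,-34.2,-2,1.12]
    - [0.3,-12.5,-34.2,-2,1.28]
    - [0.3,-12.5,-34.2,-2,1.44]
    - [0.3,-12.5,-34.2,-2,1.54]
    - [0.3,-12.5,-34.2,0,1.54]
    - [0.3,-12.5,-34.2,0,1.54]

```text
clock: 18.25
ee_pos: [0.5004, -0.1681, 0.1143]
ee_rot: [[0.162, 0.987, -0.006], [0.987, -0.162, 0.002], [0.001, -0.006, -1.0]]
wrist_force: [-0.2, -0.1, 0.8]
gripper_width: 0.108
```

```bash
python3 plan.py .504 -.1686 .043 -9.6; python3 -c "
from h import *
p=read_camera('side');save(p,'side4.png')"
```

```text
clock 18.25 pos [ 0.5004 -0.1681  0.1143] yaw -9.3 j6 -12.9 w 0.92 F [-0.2 -0.1  0.8]
shift cm [0.   0.41 7.13] turn 0.005 alt -3.137
```

View pics/side4.png

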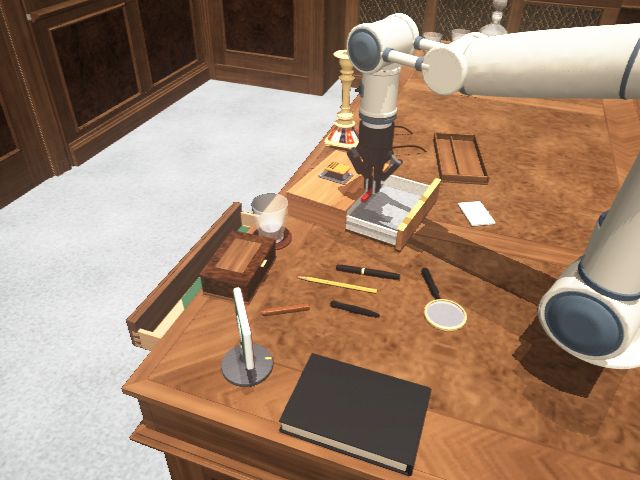

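>>> send_rows:
  motion:
    - [0.3,0,0.2,3,0]
    - [0.3,0,0.2,6,0]
    - [0.3,0,0.2,7.1,0]
    - [0.3,0,0.2,7.1,0]
    - [1.5,0,0.2,7.1,0]
    - [2.4,0,0.2,7.1,0]
    - [2.4,0,0.2,7.1,0]
    - [2.4,0,0.2,4,0]
    - [2.4,0,0.2,-2,0]
    - [2.4,0,0.2,-8,0]
    - [2.4,0,0.2,-8,0]

```text
clock: 19.68
ee_pos: [0.5062, -0.17, 0.2059]
ee_rot: [[0.163, 0.987, 0.011], [0.987, -0.163, -0.005], [-0.003, 0.012, -1.0]]
wrist_force: [-0.1, -0.1, 0.3]
gripper_width: 0.281
```

```bash
python3 plan.py .449 .132 .12 90; python3 -c "
from h import *
p=read_camera('top');save(p,'top5.png')
p=read_camera('side');save(p,'side5.png')"; python3 meas.py top side
```

```text
clock 19.68 pos [ 0.5062 -0.17    0.2059] yaw -9.4 j6 -12.8 w 2.4 F [-0.1 -0.1  0.3]
shift cm [ 28.88 -10.68   8.38] turn 1.407 alt -1.735
top
fountain_pen_mid 0.78 [326. 290.] xy [0.453 0.017] dim 15 130 ang 5.9 z [0.006 0.011 0.015] rgb [74. 61. 48.]
ink_roller_mid 0.48 [274. 294.] xy [0.447 0.132] dim 97 13 ang -0.0 z [0.004 0.009 0.013] rgb [86. 72. 63.]
wax_stick_mid 0.8 [250. 238.] xy [0.572 0.18 ] dim 11 91 ang 31.7 z [0.006 0.01  0.014] rgb [155. 101.  62.]
wax_stick_mid 0.58 [274. 294.] xy [0.45  0.132] dim 93 14 ang -0.1 z [0.001 0.009 0.013] rgb [87. 73. 62.]
wax_stick_mid 0.43 [398. 264.] xy [ 0.506 -0.143] dim 13 46 ang 77.8 z [0.011 0.021 0.024] rgb [172.  85.  81.]
pencil_0_mid 0.78 [298. 275.] xy [0.499 0.073] dim 9 155 ang 5.4 z [0.001 0.006 0.01 ] rgb [193. 162.  80.]
side
ink_roller_mid 0.7 [353. 310.] xy [0.444 0.127] dim 99 25 ang -0.9 z [-0.     0.008  0.012] rgb [62. 50. 44.]
wax_stick_mid 0.62 [372. 213.] xy [ 0.495 -0.176] dim 12 75 ang 80.3 z [0.015 0.021 0.024] rgb [156.  60.  53.]
wax_stick_mid 0.51 [289. 310.] xy [0.57  0.174] dim 26 92 ang 31.3 z [0.001 0.009 0.012] rgb [172. 103.  63.]
pencil_0_mid 0.77 [337. 286.] xy [0.495 0.068] dim 20 155 ang 5.2 z [-0.001  0.005  0.008] rgb [232. 202. 101.]
```

View pics/side5.png

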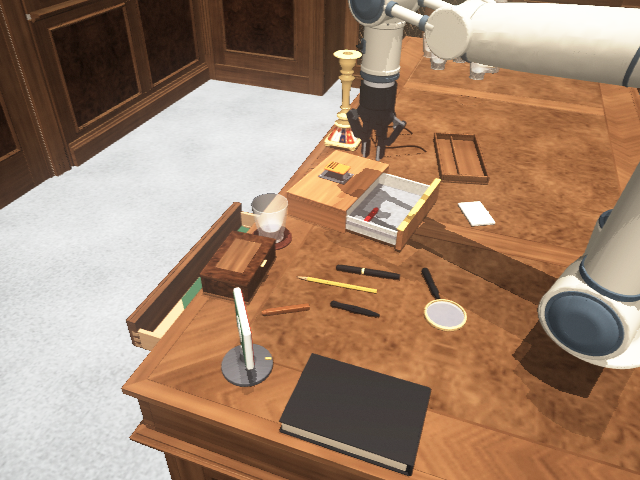

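>>> send_rows:
  motion:
    - [4,4,-1.5,0,-0.18]
    - [4,8,-3,0,-0.36]
    - [4,12,-4.5,0,-0.54]
    - [4,17,-6,0,-0.72]
    - [4,22,-8,0,-0.9]
    - [4,26,-9.5,2,-1.08]
    - [4,28.9,-10.7,4,-1.26]
    - [4,28.9,-10.7,6,-1.44]
    - [4,28.9,-10.7,8.4,-1.62]
    - [4,28.9,-10.7,8.4,-1.74]
    - [4,28.9,-10.7,8.4,-1.74]

```text
clock: 21.65
ee_pos: [0.4458, 0.1335, 0.1141]
ee_rot: [[-1.0, -0.003, -0.0], [-0.003, 1.0, -0.0], [0.0, -0.0, -1.0]]
wrist_force: [0.1, -0.5, 0.2]
gripper_width: 0.466
```

```bash
python3 plan.py .448 .131 .028 90;  python3 meas.py side | grep ink
```

```text
clock 21.65 pos [0.4458 0.1335 0.1141] yaw 90.2 j6 -77.7 w 3.98 F [ 0.1 -0.5  0.2]
shift cm [-0.22 -0.25  8.61] turn 0.003 alt -3.138
ink_roller_mid 0.86 [353. 310.] xy [0.448 0.132] dim 99 24 ang -9.5 z [-0.001  0.008  0.012] rgb [44. 35. 31.]
```

>>> send_rows:
  motion:
    - [4,-0.2,-0.2,4,0]
    - [4,-0.2,-0.2,7,0]
    - [4,-0.2,-0.2,8.6,0]
    - [4,-0.2,-0.2,8.6,0]
    - [2,-0.2,-0.2,8.6,0]
    - [0.3,-0.2,-0.2,8.6,0]
    - [0.3,-0.2,-0.2,8.6,0]
    - [0.3,-0.2,-0.2,8.6,0]
    - [0.3,-0.2,-0.2,5,0]
    - [0.3,-0.2,-0.2,-1,0]
    - [0.3,-0.2,-0.2,-1,0]

```text
clock: 23.28
ee_pos: [0.4507, 0.1321, 0.1304]
ee_rot: [[-1.0, -0.004, 0.011], [-0.004, 1.0, 0.002], [-0.011, 0.002, -1.0]]
wrist_force: [0.8, 0.3, -0.9]
gripper_width: 0.113
```

```bash
python3 -c "
import numpy as np
ex=np.array([.986,-.167]);ey=np.array([.167,.986]);C=np.array([.472,-.219])
for x,y in[(.021,-.055),(-.01,0),(-.042,0)]:print(C+x*ex+y*ey)"; python3 plan.py .4835 -.277 .12 -9.6
```

```text
[ 0.483521 -0.276737]
[ 0.46214 -0.21733]
[ 0.430588 -0.211986]
clock 23.27 pos [0.4507 0.1321 0.1304] yaw 90.2 j6 -78.1 w 0.96 F [ 0.8  0.3 -0.9]
shift cm [ -3.1  -40.93   0.98] turn -1.399 alt 1.743
```

>>> send_rows:
  motion:
    - [0.3,0,-5,-1,0.17]
    - [0.3,-1,-10,-1,0.34]
    - [0.3,-1,-15,-1,0.51]
    - [0.3,-2,-20,-1,0.68]
    - [0.3,-2,-25,-1,0.85]
    - [0.3,-3,-30,-1,1.02]
    - [0.3,-3.1,-35,-1,1.19]
    - [0.3,-3.1,-40.9,-1,1.36]
    - [0.3,-3.1,-40.9,-1,1.53]
    - [0.3,-3.1,-40.9,0,1.7]
    - [0.3,-3.1,-40.9,1,1.74]
    - [0.3,-3.1,-40.9,1,1.74]

```text
clock: 24.78
ee_pos: [0.4799, -0.2769, 0.1124]
ee_rot: [[0.164, 0.986, -0.003], [0.986, -0.164, 0.002], [0.001, -0.003, -1.0]]
wrist_force: [-0.5, 0.4, 0.1]
gripper_width: 0.116
```

```bash
python3 plan.py .4835 -.277 .043 -9.6; python3 -c "
from h import *
p=read_camera('side');save(p,'side6.png')"
```

```text
clock 24.77 pos [ 0.4799 -0.2769  0.1124] yaw -9.4 j6 -24.1 w 0.99 F [-0.5  0.4  0.1]
shift cm [0.04 0.38 6.93] turn 0.003 alt -3.139
```

View pics/side6.png

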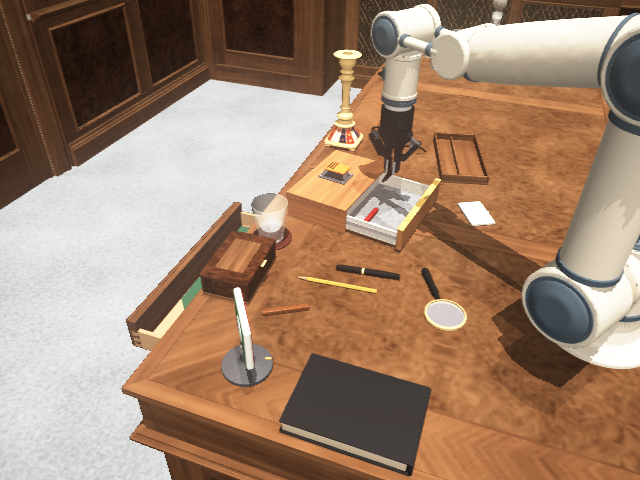

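>>> send_rows:
  motion:
    - [0.3,0,0,3,0]
    - [0.3,0,0,6,0]
    - [0.3,0,0,6.9,0]
    - [0.3,0,0,6.9,0]
    - [1.5,0,0,6.9,0]
    - [2.4,0,0,6.9,0]
    - [2.4,0,0,6.9,0]
    - [2.4,0,0,4,0]
    - [2.4,0,0,-2,0]
    - [2.4,0,0,-8,0]
    - [2.4,0,0,-8,0]

```text
clock: 26.2
ee_pos: [0.4827, -0.2786, 0.2023]
ee_rot: [[0.163, 0.987, 0.011], [0.987, -0.163, -0.007], [-0.005, 0.012, -1.0]]
wrist_force: [-0.3, -0.5, 0.1]
gripper_width: 0.28
```

```bash
python3 plan.py .452 .016 .12 97; python3 -c "
from h import *
p=read_camera('top');save(p,'top7.png')
p=read_camera('side');save(p,'side7.png')"; python3 meas.py top side
```

```text
clock 26.2 pos [ 0.4827 -0.2786  0.2023] yaw -9.4 j6 -24.1 w 2.39 F [-0.3 -0.5  0.1]
shift cm [28.61 -7.94  7.99] turn 1.285 alt -1.857
top
fountain_pen_mid 0.86 [327. 290.] xy [0.454 0.016] dim 13 135 ang 6.7 z [0.006 0.011 0.015] rgb [73. 60. 48.]
ink_roller_mid 0.77 [458. 274.] xy [ 0.482 -0.267] dim 14 76 ang 80.0 z [0.013 0.02  0.025] rgb [62. 59. 56.]
ink_roller_mid 0.45 [449. 213.] xy [ 0.614 -0.241] dim 63 40 ang -10.8 z [0.074 0.093 0.097] rgb [205. 154.  77.]
wax_stick_mid 0.79 [249. 235.] xy [0.572 0.181] dim 15 92 ang 32.0 z [-0.     0.01   0.014] rgb [152.  99.  61.]
wax_stick_mid 0.73 [408. 266.] xy [ 0.502 -0.163] dim 11 87 ang 80.4 z [0.017 0.022 0.025] rgb [184.  82.  77.]
pencil_0_mid 0.81 [296. 271.] xy [0.5   0.073] dim 8 153 ang 5.2 z [0.002 0.006 0.01 ] rgb [193. 161.  81.]
side
fountain_pen_mid 0.85 [362. 271.] xy [0.45  0.018] dim 14 131 ang 7.6 z [0.004 0.01  0.013] rgb [75. 63. 55.]
ink_roller_mid 0.55 [390. 197.] xy [ 0.475 -0.273] dim 11 95 ang 83.2 z [0.017 0.021 0.024] rgb [72. 56. 48.]
wax_stick_mid 0.67 [371. 214.] xy [ 0.495 -0.179] dim 12 66 ang 80.4 z [0.014 0.021 0.024] rgb [204.  75.  68.]
wax_stick_mid 0.51 [287. 309.] xy [0.568 0.181] dim 15 92 ang 30.8 z [0.002 0.009 0.012] rgb [172. 102.  62.]
pencil_0_mid 0.73 [336. 285.] xy [0.499 0.068] dim 22 162 ang 5.0 z [-0.001  0.005  0.008] rgb [227. 196.  99.]
```

View pics/side7.png

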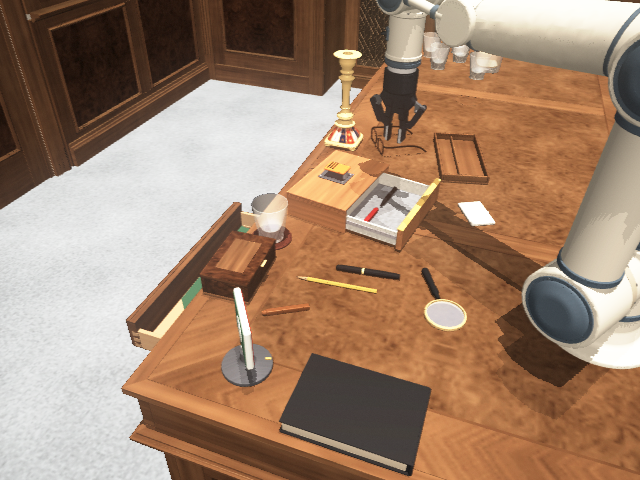

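>>> send_rows:
  motion:
    - [4,4,-1,0,-0.18]
    - [4,8,-2,0,-0.36]
    - [4,12,-3,0,-0.54]
    - [4,17,-5,0,-0.72]
    - [4,22,-6,0,-0.9]
    - [4,26,-7,2,-1.08]
    - [4,28.6,-7.9,4,-1.26]
    - [4,28.6,-7.9,6,-1.44]
    - [4,28.6,-7.9,8,-1.62]
    - [4,28.6,-7.9,8,-1.8]
    - [4,28.6,-7.9,8,-1.86]
    - [4,28.6,-7.9,8,-1.86]

```text
clock: 28.3
ee_pos: [0.4497, 0.0177, 0.1142]
ee_rot: [[-0.992, -0.123, -0.0], [-0.123, 0.992, -0.0], [0.0, -0.0, -1.0]]
wrist_force: [-0.5, -0.2, -0.4]
gripper_width: 0.466
```

```bash
python3 plan.py .452 .017 .028 97;  python3 meas.py side | grep foun
```

```text
clock 28.3 pos [0.4497 0.0177 0.1142] yaw 97.1 j6 -99.2 w 3.98 F [-0.5 -0.2 -0.4]
shift cm [-0.22 -0.1   8.62] turn 0.001 alt -3.14
fountain_pen_mid 0.58 [335. 166.] xy [ 0.603 -0.264] dim 62 89 ang 76.7 z [0.07  0.093 0.096] rgb [221. 173.  96.]
fountain_pen_mid 0.57 [368. 270.] xy [0.45  0.008] dim 32 136 ang 7.1 z [0.    0.009 0.014] rgb [56. 43. 35.]
```

>>> send_rows:
  motion:
    - [4,-0.2,-0.1,4,0]
    - [4,-0.2,-0.1,7,0]
    - [4,-0.2,-0.1,8.6,0]
    - [4,-0.2,-0.1,8.6,0]
    - [2,-0.2,-0.1,8.6,0]
    - [0.3,-0.2,-0.1,8.6,0]
    - [0.3,-0.2,-0.1,8.6,0]
    - [0.3,-0.2,-0.1,8.6,0]
    - [0.3,-0.2,-0.1,5,0]
    - [0.3,-0.2,-0.1,-1,0]
    - [0.3,-0.2,-0.1,-1,0]

```text
clock: 29.92
ee_pos: [0.4546, 0.0169, 0.1304]
ee_rot: [[-0.992, -0.124, 0.011], [-0.124, 0.992, -0.0], [-0.011, -0.002, -1.0]]
wrist_force: [-0.2, -0.1, -1.2]
gripper_width: 0.12
```

```bash
python3 plan.py .461 -.217 .12 -9.6
```

```text
clock 29.93 pos [0.4546 0.0169 0.1304] yaw 97.1 j6 -99.3 w 1.03 F [-0.2 -0.1 -1.2]
shift cm [  2.27 -23.29   1.05] turn -1.279 alt 1.863
```

>>> send_rows:
  motion:
    - [0.3,0,-2,-1,0.17]
    - [0.3,0,-4,-1,0.34]
    - [0.3,0,-7,-1,0.51]
    - [0.3,1,-10,-1,0.68]
    - [0.3,1,-13,-1,0.85]
    - [0.3,2,-16,-1,1.02]
    - [0.3,2,-19,-1,1.19]
    - [0.3,2.1,-22,-1,1.36]
    - [0.3,2.1,-23.3,-1,1.53]
    - [0.3,2.1,-23.3,-1,1.7]
    - [0.3,2.1,-23.3,0,1.86]
    - [0.3,2.1,-23.3,1,1.86]

```text
clock: 31.42
ee_pos: [0.4596, -0.2168, 0.1132]
ee_rot: [[0.163, 0.987, -0.001], [0.987, -0.163, 0.0], [0.0, -0.001, -1.0]]
wrist_force: [0.4, 0.2, -0.8]
gripper_width: 0.121
```

```bash
python3 plan.py .461 -.217 .043 -9.6; python3 -c "
from h import *
p=read_camera('side');save(p,'side8.png')"
```

```text
clock 31.43 pos [ 0.4596 -0.2168  0.1132] yaw -9.4 j6 -19.7 w 1.03 F [ 0.4  0.2 -0.8]
shift cm [-0.    0.15  7.02] turn 0.004 alt -3.138
```

View pics/side8.png

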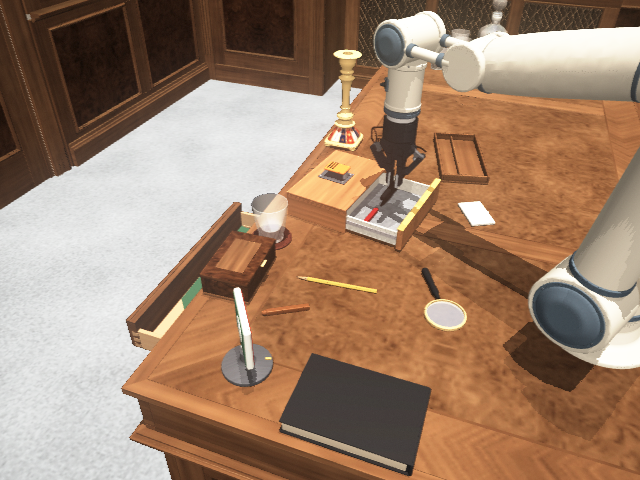

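>>> send_rows:
  motion:
    - [0.3,0,-0.3,3,0]
    - [0.3,0,-0.3,6,0]
    - [0.3,0,-0.3,6.9,0]
    - [0.3,0,-0.3,6.9,0]
    - [1.5,0,-0.3,6.9,0]
    - [2.1,0,-0.3,6.9,0]
    - [2.1,0,-0.3,6.9,0]
    - [2.1,0,-0.3,4,0]
    - [2.1,0,-0.3,-2,0]
    - [2.1,0,-0.3,-8,0]
    - [2.1,0,-0.3,-8,0]

```text
clock: 32.85
ee_pos: [0.4589, -0.2175, 0.2014]
ee_rot: [[0.164, 0.986, 0.01], [0.986, -0.164, -0.006], [-0.004, 0.011, -1.0]]
wrist_force: [-0.4, -0.4, -0.3]
gripper_width: 0.245
```

```bash
python3 plan.py .490 .072 .12 95; python3 -c "
from h import *
p=read_camera('top');save(p,'top9.png')
p=read_camera('side');save(p,'side9.png')"; python3 meas.py top side
```

```text
clock 32.85 pos [ 0.4589 -0.2175  0.2014] yaw -9.4 j6 -19.7 w 2.09 F [-0.4 -0.4 -0.3]
shift cm [29.1  -1.78  8.  ] turn 1.319 alt -1.823
top
fountain_pen_mid 0.63 [419. 285.] xy [ 0.461 -0.192] dim 14 92 ang 80.7 z [0.015 0.022 0.026] rgb [73. 69. 62.]
wax_stick_mid 0.67 [250. 236.] xy [0.572 0.181] dim 13 91 ang 31.8 z [-0.001  0.009  0.014] rgb [155. 101.  62.]
wax_stick_mid 0.53 [408. 265.] xy [ 0.503 -0.164] dim 13 92 ang 79.9 z [0.016 0.021 0.025] rgb [174.  83.  79.]
pencil_0_mid 0.76 [296. 270.] xy [0.504 0.074] dim 12 169 ang 5.5 z [-0.001  0.005  0.01 ] rgb [188. 156.  80.]
pencil_0_mid 0.33 [410. 268.] xy [ 0.502 -0.164] dim 13 92 ang 81.1 z [0.017 0.021 0.025] rgb [175.  83.  78.]
side
fountain_pen_mid 0.57 [390. 212.] xy [ 0.454 -0.209] dim 13 129 ang 81.1 z [0.019 0.023 0.026] rgb [74. 58. 48.]
ink_roller_mid 0.55 [388. 198.] xy [ 0.476 -0.271] dim 12 96 ang 81.6 z [0.017 0.021 0.024] rgb [71. 54. 46.]
wax_stick_mid 0.83 [288. 308.] xy [0.568 0.181] dim 13 88 ang 31.1 z [0.003 0.009 0.012] rgb [175. 104.  63.]
wax_stick_mid 0.62 [389. 209.] xy [ 0.454 -0.209] dim 16 131 ang 78.8 z [0.018 0.023 0.026] rgb [76. 61. 51.]
wax_stick_mid 0.53 [370. 211.] xy [ 0.494 -0.173] dim 8 51 ang 78.2 z [0.017 0.021 0.023] rgb [201.  63.  56.]
pencil_0_mid 0.62 [339. 286.] xy [0.496 0.07 ] dim 19 153 ang 5.8 z [0.001 0.005 0.008] rgb [238. 210. 105.]
pencil_0_mid 0.6 [336. 166.] xy [ 0.612 -0.266] dim 108 62 ang -73.6 z [0.067 0.092 0.096] rgb [223. 177.  99.]
```

View pics/side9.png

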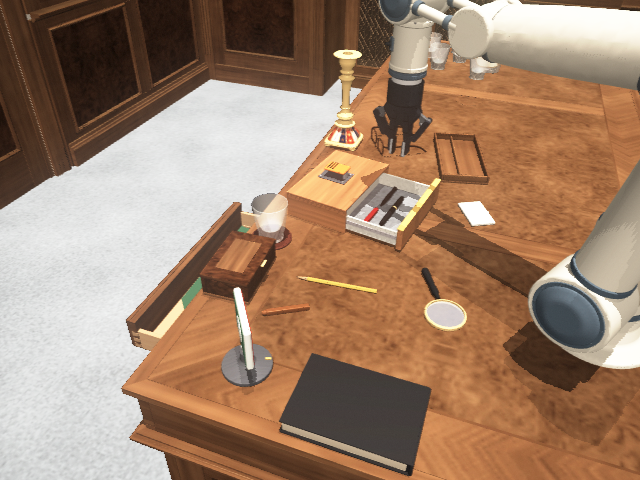

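View pics/top9.png

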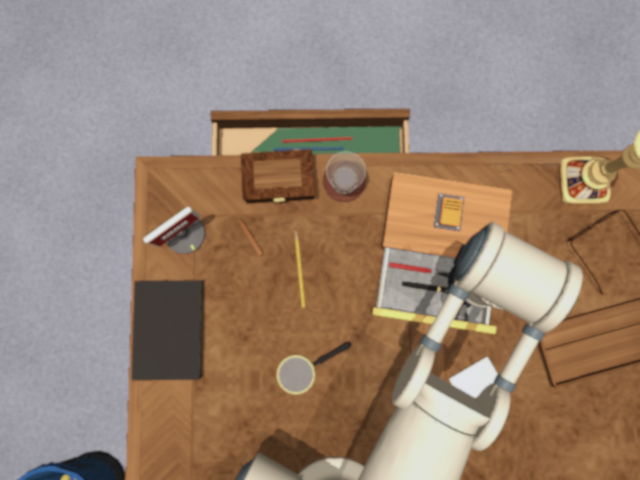

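>>> send_rows:
  motion:
    - [3.5,4,0,0,-0.18]
    - [3.5,8,-0.5,0,-0.36]
    - [3.5,12,-0.5,0,-0.54]
    - [3.5,17,-1,0,-0.72]
    - [3.5,22,-1,0,-0.9]
    - [3.5,26,-1,2,-1.08]
    - [3.5,29.3,-0.8,4,-1.26]
    - [3.5,29.3,-0.8,6,-1.44]
    - [3.5,29.3,-0.8,8,-1.62]
    - [3.5,29.3,-0.8,8,-1.8]
    - [3.5,29.3,-0.8,8,-1.83]
    - [3.5,29.3,-0.8,8,-1.83]

```text
clock: 34.95
ee_pos: [0.4973, 0.074, 0.1147]
ee_rot: [[-0.996, -0.091, 0.001], [-0.091, 0.996, 0.0], [-0.001, -0.0, -1.0]]
wrist_force: [-0.3, -0.1, -0.1]
gripper_width: 0.411
```

```bash
python3 plan.py .501 .0725 .0265 95.4;  python3 meas.py side | grep pencil
```

```text
clock 34.95 pos [0.4973 0.074  0.1147] yaw 95.2 j6 -90.7 w 3.51 F [-0.3 -0.1 -0.1]
shift cm [-0.35 -0.18  8.82] turn -0.003 alt 3.139
pencil_0_mid 0.55 [336. 286.] xy [0.495 0.068] dim 22 155 ang 5.4 z [-0.     0.005  0.009] rgb [196. 159.  77.]
```

>>> send_rows:
  motion:
    - [3.5,-0.3,-0.2,4,0]
    - [3.5,-0.3,-0.2,7,0]
    - [3.5,-0.3,-0.2,8.7,0]
    - [3.5,-0.3,-0.2,8.7,0]
    - [2,-0.3,-0.2,8.7,0]
    - [0.2,-0.3,-0.2,8.7,0]
    - [0.2,-0.3,-0.2,8.7,0]
    - [0.2,-0.3,-0.2,8.7,0]
    - [0.2,-0.3,-0.2,5,0]
    - [0.2,-0.3,-0.2,-1,0]
    - [0.2,-0.3,-0.2,-1,0]

```text
clock: 36.58
ee_pos: [0.5031, 0.0725, 0.1305]
ee_rot: [[-0.996, -0.094, 0.011], [-0.094, 0.996, 0.001], [-0.011, -0.0, -1.0]]
wrist_force: [0.6, -0.4, -0.4]
gripper_width: 0.047
```

```bash
python3 plan.py .427 -.211 .12 -9.6
```

```text
clock 36.58 pos [0.5031 0.0725 0.1305] yaw 95.4 j6 -91.0 w 0.4 F [ 0.6 -0.4 -0.4]
shift cm [ 10.25 -27.51   0.95] turn -1.309 alt 1.833
```

```bash
python3 -c "
from h import *
p=read_camera('side');cv2.imwrite('pics/side10.png',cv2.resize(p['frame'][180:360,240:480],None,fx=3.2,fy=3.2)[...,::-1])"
```

```text
(no output)
```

View pics/side10.png

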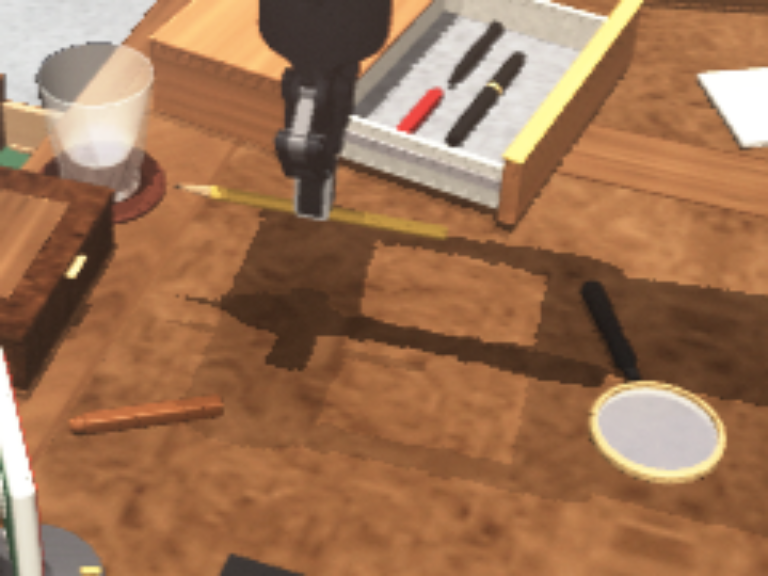

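>>> send_rows:
  motion:
    - [0.2,2,-2,-2,0.14]
    - [0.2,4,-4,-2,0.3]
    - [0.2,6,-7,-2,0.46]
    - [0.2,8,-10,-2,0.62]
    - [0.2,10,-13,-2,0.78]
    - [0.2,10.2,-16,-2,0.94]
    - [0.2,10.2,-19,-2,1.1]
    - [0.2,10.2,-22,-2,1.26]
    - [0.2,10.2,-25,-2,1.42]
    - [0.2,10.2,-27.5,-2,1.58]
    - [0.2,10.2,-27.5,0,1.74]
    - [0.2,10.2,-27.5,1,1.83]

```text
clock: 38.12
ee_pos: [0.4234, -0.2109, 0.1111]
ee_rot: [[0.169, 0.986, -0.004], [0.986, -0.169, 0.002], [0.002, -0.004, -1.0]]
wrist_force: [0.1, -0.1, -0.1]
gripper_width: 0.047
```

>>> send_rows:
  motion:
    - [0.2,0,0,0,0]
    - [0.2,0,0,0,0]
    - [0.2,0,0,0,0]

```text
clock: 38.5
ee_pos: [0.4248, -0.2111, 0.1147]
ee_rot: [[0.163, 0.987, 0.001], [0.987, -0.163, -0.0], [-0.0, 0.001, -1.0]]
wrist_force: [-0.1, -0.8, -0.4]
gripper_width: 0.045
```

```bash
python3 plan.py .427 -.211 .041 -9.6; python3 -c "
from h import *
p=read_camera('side');cv2.imwrite('pics/side11.png',cv2.resize(p['frame'][130:310,290:530],None,fx=3.2,fy=3.2)[...,::-1])"; python3 meas.py top side|grep -v wax
```

```text
clock 38.5 pos [ 0.4248 -0.2111  0.1147] yaw -9.4 j6 -21.1 w 0.39 F [-0.1 -0.8 -0.4]
shift cm [0.05 0.21 7.37] turn 0.004 alt -3.138
top
fountain_pen_mid 0.78 [416. 286.] xy [ 0.462 -0.184] dim 13 76 ang 80.6 z [0.017 0.023 0.026] rgb [63. 60. 57.]
pencil_0_mid 0.69 [417. 301.] xy [ 0.433 -0.168] dim 12 77 ang 85.0 z [0.013 0.091 0.095] rgb [160. 131.  73.]
side
fountain_pen_mid 0.62 [387. 212.] xy [ 0.453 -0.212] dim 13 136 ang 81.0 z [0.017 0.022 0.026] rgb [73. 58. 50.]
ink_roller_mid 0.64 [370. 214.] xy [ 0.496 -0.174] dim 12 64 ang 79.3 z [0.014 0.021 0.024] rgb [206.  74.  68.]
ink_roller_mid 0.58 [388. 195.] xy [ 0.479 -0.28 ] dim 19 104 ang 82.2 z [0.011 0.02  0.024] rgb [79. 62. 55.]
pencil_0_mid 0.48 [399. 201.] xy [ 0.429 -0.163] dim 8 74 ang 80.2 z [0.089 0.092 0.094] rgb [208. 168.  84.]
```

View pics/side11.png

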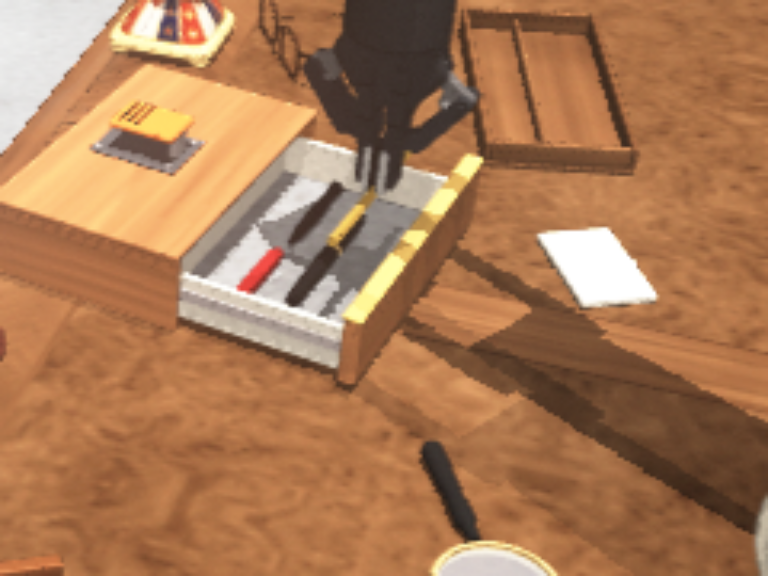

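>>> send_rows:
  motion:
    - [0.2,0,0.2,3,0]
    - [0.2,0,0.2,6,0]
    - [0.2,0,0.2,7.3,0]
    - [0.2,0,0.2,7.3,0]
    - [1,0,0.2,7.3,0]
    - [1.7,0,0.2,7.3,0]
    - [1.7,0,0.2,7.3,0]
    - [1.7,0,0.2,4,0]
    - [1.7,0,0.2,-2,0]
    - [1.7,0,0.2,-8,0]
    - [1.7,0,0.2,-8,0]

```text
clock: 40.42
ee_pos: [0.4286, -0.2126, 0.2014]
ee_rot: [[0.164, 0.986, 0.01], [0.986, -0.164, -0.006], [-0.004, 0.011, -1.0]]
wrist_force: [-0.2, -0.1, -0.9]
gripper_width: 0.197
```

```bash
python3 plan.py .6075 -.239 .15 -9.6; python3 -c "
from h import *
p=read_camera('side');cv2.imwrite('pics/side12.png',cv2.resize(p['frame'][130:310,290:530],None,fx=3.2,fy=3.2)[...,::-1])"; python3 meas.py top side; python3 drawer.py
```

```text
clock 40.42 pos [ 0.4286 -0.2126  0.2014] yaw -9.4 j6 -21.0 w 1.68 F [-0.2 -0.1 -0.9]
shift cm [ 0.35 18.02  5.33] turn 0.003 alt -3.139
top
fountain_pen_mid 0.59 [450. 214.] xy [ 0.61  -0.243] dim 56 46 ang -10.7 z [0.089 0.094 0.097] rgb [211. 160.  78.]
fountain_pen_mid 0.56 [421. 282.] xy [ 0.467 -0.196] dim 13 99 ang 80.7 z [0.017 0.023 0.027] rgb [71. 66. 60.]
wax_stick_mid 0.63 [251. 235.] xy [0.572 0.179] dim 11 86 ang 29.8 z [0.006 0.01  0.014] rgb [160. 104.  64.]
wax_stick_mid 0.57 [412. 267.] xy [ 0.503 -0.166] dim 15 95 ang 78.9 z [0.011 0.021 0.025] rgb [181.  91.  86.]
pencil_0_mid 0.59 [416. 299.] xy [ 0.435 -0.181] dim 11 104 ang 79.5 z [0.01  0.016 0.021] rgb [163. 137.  88.]
side
fountain_pen_mid 0.57 [389. 208.] xy [ 0.459 -0.21 ] dim 10 129 ang 80.4 z [0.019 0.023 0.026] rgb [74. 57. 47.]
ink_roller_mid 0.59 [389. 196.] xy [ 0.477 -0.276] dim 15 85 ang 85.0 z [0.016 0.021 0.024] rgb [73. 55. 47.]
wax_stick_mid 0.64 [372. 214.] xy [ 0.496 -0.175] dim 12 62 ang 80.1 z [0.016 0.022 0.024] rgb [206.  71.  64.]
wax_stick_mid 0.55 [290. 308.] xy [0.569 0.177] dim 25 95
[... 722 characters left out ...]
49146 0.09672629]
side
front top 2674 (array([ 0.60004712, -0.22792265]), np.float32(160.28082), np.float32(229.63147), np.float32(80.02665), array([0.06475989, 0.06699369, 0.06923386]))
cab (605.369140625, -200.33059692382812) (342.2698974609375, 169.47705078125) 78.19844055175781 0.0670278101871836 [[487.0, -351.0], [653.0, -385.0], [723.0, -50.0], [557.0, -15.0]]
floor (476.4261474609375, -243.07794189453125) (180.50894165039062, 93.77273559570312) 80.58122253417969 0.011208090904342424 [[415.0, -324.0], [508.0, -340.0], [537.0, -162.0], [445.0, -146.0]]
lever 30 (604.4217529296875, -236.91708374023438) (33.85270309448242, 53.185546875) 72.71186828613281 [0.088488   0.09304783 0.09566351]
```

View pics/side12.png

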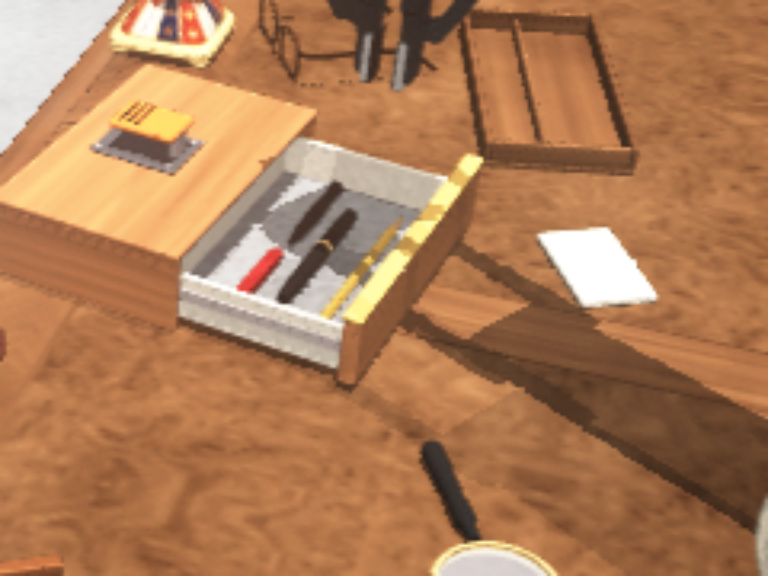

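>>> send_rows:
  motion:
    - [0,0.3,6,0,0]
    - [0,0.3,12,0,0]
    - [0,0.3,18,0,0]
    - [0,0.3,18,0,0]
    - [0,0.3,18,2,0]
    - [0,0.3,18,5,0]
    - [0,0.3,18,5,0]
    - [0,0.3,18,5,0]

```text
clock: 42.08
ee_pos: [0.6041, -0.2381, 0.1461]
ee_rot: [[0.165, 0.986, 0.002], [0.986, -0.165, -0.001], [-0.001, 0.002, -1.0]]
wrist_force: [-0.1, 0.1, 0.4]
gripper_width: -0.0
```

```bash
python3 plan.py .6075 -.239 .103 -9.6
```

```text
clock 42.08 pos [ 0.6041 -0.2381  0.1461] yaw -9.5 j6 -15.0 w -0.0 F [-0.1  0.1  0.4]
shift cm [-0.03  0.34  4.31] turn 0.002 alt -3.139
```

>>> send_rows:
  motion:
    - [0,0,0.2,1.5,0]
    - [0,0,0.2,2.2,0]
    - [0,0,0.2,2.7,0]
    - [0,0,0.2,3.2,0]
    - [0,0,0.2,3.7,0]
    - [0,0,0.2,4.0,0]
    - [0,0,0.2,4.2,0]
    - [0,0,0.2,4.2,0]

```text
clock: 43.08
ee_pos: [0.6154, -0.2398, 0.1144]
ee_rot: [[0.163, 0.986, 0.028], [0.987, -0.162, -0.008], [-0.004, 0.029, -1.0]]
wrist_force: [17.3, -0.5, 26.2]
gripper_width: 0.003
```

```bash
python3 plan.py .6075 -.239 .103 -9.6
```

```text
clock 43.08 pos [ 0.6154 -0.2398  0.1144] yaw -9.4 j6 -15.0 w 0.02 F [17.3 -0.5 26.2]
shift cm [-0.05 -0.83  1.12] turn 0.004 alt -3.137
```

```bash
python3 -c "
from h import *
p=read_camera('side');cv2.imwrite('pics/side13.png',cv2.resize(p['frame'][100:280,250:490],None,fx=3.2,fy=3.2)[...,::-1])"
```

```text
(no output)
```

View pics/side13.png

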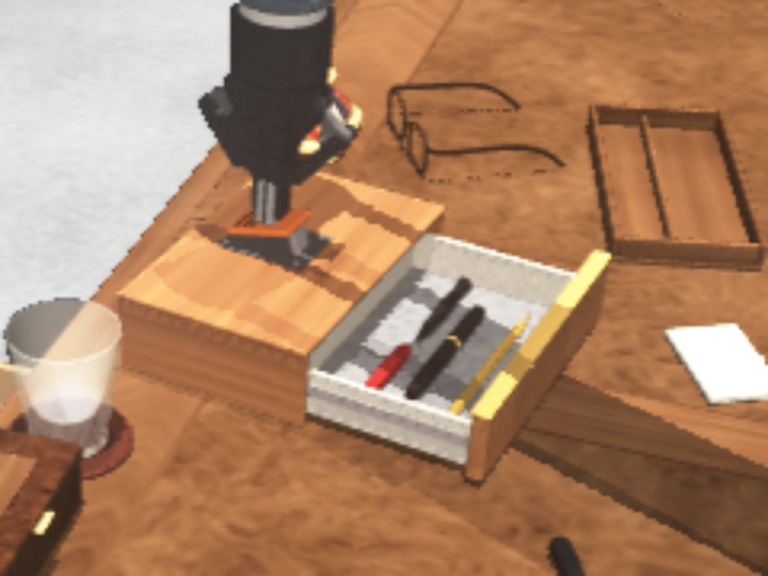

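>>> send_rows:
  motion:
    - [0,0,0,-2,0]
    - [0,0,0,-6,0]
    - [0,0,-8,-9,0]
    - [0,0,-14,-9,0]
    - [0,0,-14,-9,0]

```text
clock: 43.75
ee_pos: [0.4656, -0.2148, 0.1921]
ee_rot: [[0.165, 0.986, -0.002], [0.986, -0.165, 0.0], [0.0, -0.002, -1.0]]
wrist_force: [0.7, -0.1, 0.3]
gripper_width: -0.002
```

```bash
python3 plan.py .6075 -.239 .103 -9.6; python3 - <<'E'
from h import *
for n in('top','side'):
    p=read_camera(n);W=world(p);f=p['frame'].astype(int)
    m=(abs(W[...,0]-.61)<.05)&(abs(W[...,1]+.24)<.05)&(W[...,2]>.072)&(W[...,2]<.11)
    P=W[m];l=(P[:,:2]-[.6075,-.239])@np.array([.986,-.167])
    for a in np.arange(-.035,.04,.01):
        k=abs(l-a)<.005
        if k.sum()>5: print(n,round(a,3),k.sum(),np.percentile(P[k,2],[20,50,80]).round(4))
    if n=='side': cv2.imwrite('pics/side14.png',cv2.resize(p['frame'][100:280,250:490],None,fx=3.2,fy=3.2)[...,::-1])
E
```

```text
clock 43.75 pos [ 0.4656 -0.2148  0.1921] yaw -9.5 j6 -19.0 w -0.02 F [ 0.7 -0.1  0.3]
shift cm [-0.04 14.41  8.88] turn 0.002 alt -3.14
top -0.025 7 [0.0722 0.0724 0.074 ]
top -0.015 90 [0.0833 0.0909 0.0934]
top -0.005 92 [0.0891 0.0911 0.0928]
top 0.005 99 [0.0869 0.0889 0.0909]
top 0.015 87 [0.0856 0.0868 0.0888]
top 0.025 89 [0.0833 0.0851 0.0864]
top 0.035 75 [0.0813 0.0828 0.0846]
side -0.025 16 [0.0737 0.0784 0.0851]
side -0.015 58 [0.0853 0.0908 0.0931]
side -0.005 29 [0.0891 0.0906 0.092 ]
side 0.005 34 [0.0864 0.0879 0.0894]
side 0.015 30 [0.0848 0.0864 0.0878]
side 0.025 33 [0.0826 0.0844 0.0857]
side 0.035 12 [0.0808 0.0826 0.0833]
```

View pics/side14.png

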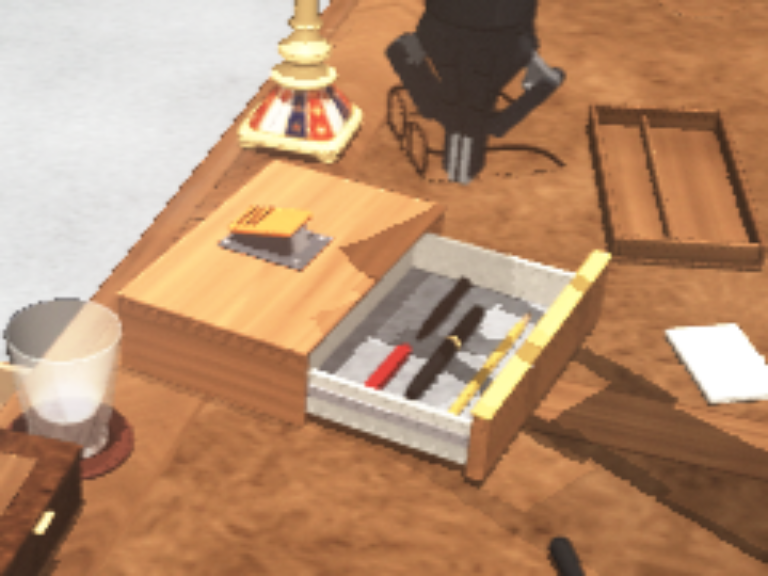

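```bash
python3 plan.py .632 -.243 .13 -9.6;python3 plan.py .632 -.243 .101 -9.6
```

```text
clock 43.85 pos [ 0.4668 -0.2152  0.1926] yaw -9.5 j6 -19.0 w 0.03 F [ 1.1 -0.5  0.5]
shift cm [-1.000e-02  1.675e+01  6.260e+00] turn 0.002 alt -3.14
clock 43.85 pos [ 0.4668 -0.2152  0.1926] yaw -9.5 j6 -19.0 w 0.03 F [ 1.1 -0.5  0.5]
shift cm [-1.000e-02  1.675e+01  9.160e+00] turn 0.002 alt -3.14
```

>>> send_rows:
  motion:
    - [0,0,6,0,0]
    - [0,0,12,0,0]
    - [0,0,16.7,0,0]
    - [0,0,16.7,2,0]
    - [0,0,16.7,5,0]
    - [0,0,16.7,6.2,0]
    - [0,0,16.7,7,0]
    - [0,0,16.7,7.5,0]
    - [0,0,16.7,8,0]
    - [0,0,16.7,8.3,0]
    - [0,0,16.7,8.6,0]
    - [0,0,16.7,8.6,0]

```text
clock: 45.35
ee_pos: [0.6354, -0.2433, 0.1089]
ee_rot: [[0.164, 0.986, 0.007], [0.986, -0.164, -0.002], [-0.001, 0.007, -1.0]]
wrist_force: [7.1, -1.8, 4.4]
gripper_width: -0.001
```

```bash
python3 plan.py .632 -.243 .101 -9.6
```

```text
clock 45.35 pos [ 0.6354 -0.2433  0.1089] yaw -9.4 j6 -14.4 w -0.01 F [ 7.1 -1.8  4.4]
shift cm [-0.03 -0.34  0.79] turn 0.003 alt -3.139
```

>>> send_rows:
  motion:
    - [0,0,-0.1,0.2,0]
    - [0,0,-0.1,0.4,0]
    - [0,0,-0.1,0.6,0]
    - [0,0,-0.1,0.8,0]
    - [0,0,-0.1,0.9,0]
    - [0,0,-0.1,0.9,0]

```text
clock: 46.1
ee_pos: [0.6375, -0.2436, 0.1049]
ee_rot: [[0.163, 0.986, 0.017], [0.987, -0.163, -0.005], [-0.003, 0.018, -1.0]]
wrist_force: [10.7, -1.1, 15.8]
gripper_width: -0.003
```

```bash
python3 plan.py .632 -.243 .101 -9.6
```

```text
clock 46.1 pos [ 0.6375 -0.2436  0.1049] yaw -9.4 j6 -14.4 w -0.02 F [10.7 -1.1 15.8]
shift cm [-0.03 -0.56  0.38] turn 0.003 alt -3.138
```

>>> send_rows:
  motion:
    - [0,0,0,0.2,0]
    - [0,0,0,0.4,0]
    - [0,0,0,0.6,0]
    - [0,0,0,0.6,0]

```text
clock: 46.6
ee_pos: [0.6379, -0.2438, 0.1042]
ee_rot: [[0.163, 0.986, 0.02], [0.987, -0.163, -0.007], [-0.004, 0.021, -1.0]]
wrist_force: [2.8, 2.1, 32.0]
gripper_width: 0.002
```

```bash
cat > lev.py <<'E'
from h import *
for n in('top','side'):
    p=read_camera(n);W=world(p)
    m=(abs(W[...,0]-.61)<.05)&(abs(W[...,1]+.24)<.03)&(W[...,2]>.072)&(W[...,2]<.105)
    P=W[m];l=(P[:,:2]-[.6075,-.239])@np.array([.986,-.167])
    print(n,[(round(a,3),np.median(P[abs(l-a)<.005,2]).round(4)) for a in np.arange(-.025,.05,.01) if (abs(l-a)<.005).sum()>5])
E
python3 plan.py .632 -.243 .101 -9.6; python3 lev.py
```

```text
clock 46.6 pos [ 0.6379 -0.2438  0.1042] yaw -9.4 j6 -14.4 w 0.01 F [ 2.8  2.1 32. ]
shift cm [-0.02 -0.6   0.3 ] turn 0.004 alt -3.138
top [(np.float64(-0.025), np.float64(0.0726)), (np.float64(-0.015), np.float64(0.0742))]
side [(np.float64(-0.015), np.float64(0.0846)), (np.float64(-0.005), np.float64(0.0896)), (np.float64(0.005), np.float64(0.0858)), (np.float64(0.015), np.float64(0.0871)), (np.float64(0.025), np.float64(0.088)), (np.float64(0.035), np.float64(0.087))]
```

>>> send_rows:
  motion:
    - [0,0,0,-2,0]
    - [0,0,0,-6,0]
    - [0,0,-6,-10,0]
    - [0,0,-12,-10,0]
    - [0,0,-18,-10,0]
    - [0,0,-18,-10,0]

```text
clock: 47.45
ee_pos: [0.4508, -0.2121, 0.1904]
ee_rot: [[0.166, 0.986, -0.002], [0.986, -0.166, 0.001], [0.0, -0.003, -1.0]]
wrist_force: [0.5, -0.6, 0.5]
gripper_width: -0.001
```

```bash
python3 lev.py; python3 plan.py .33 -.193 .20 -9.6;python3 -c "
from h import *
p=read_camera('side');cv2.imwrite('pics/side15.png',cv2.resize(p['frame'][100:280,250:490],None,fx=3.2,fy=3.2)[...,::-1])"
```

```text
top [(np.float64(-0.025), np.float64(0.0724)), (np.float64(-0.015), np.float64(0.0774)), (np.float64(-0.005), np.float64(0.0901)), (np.float64(0.005), np.float64(0.087)), (np.float64(0.015), np.float64(0.0833)), (np.float64(0.025), np.float64(0.0795)), (np.float64(0.035), np.float64(0.0756)), (np.float64(0.045), np.float64(0.0737))]
side [(np.float64(-0.015), np.float64(0.0847)), (np.float64(-0.005), np.float64(0.0892)), (np.float64(0.005), np.float64(0.0848)), (np.float64(0.015), np.float64(0.0822)), (np.float64(0.025), np.float64(0.0782)), (np.float64(0.035), np.float64(0.0752))]
clock 47.55 pos [ 0.4542 -0.2131  0.1916] yaw -9.5 j6 -19.5 w -0.02 F [1.  0.9 0.3]
shift cm [ -0.07 -12.58  -0.85] turn 0.002 alt -3.14
```

View pics/side15.png

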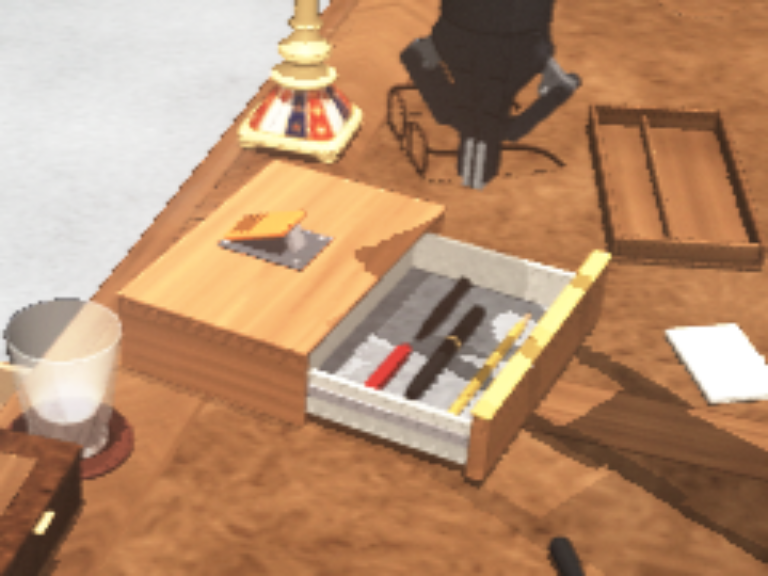

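>>> send_rows:
  motion:
    - [0,0,-6,0,0]
    - [0,0,-11.5,0,0]
    - [0,0,-11.5,5,0]
    - [0,0,-11.5,10,0]
    - [0,0,-11.5,13.6,0]
    - [0,0,-11.5,13.6,0]
    - [0,0,-11.5,13.6,0]

```text
clock: 48.48
ee_pos: [0.3425, -0.1948, 0.0571]
ee_rot: [[0.164, 0.986, 0.001], [0.986, -0.164, -0.001], [-0.001, 0.001, -1.0]]
wrist_force: [-0.3, 0.2, -0.5]
gripper_width: -0.003
```

```bash
python3 plan.py .491 -.2205 .055 -9.6;python3 -c "
from h import *
p=read_camera('side');cv2.imwrite('pics/side16.png',cv2.resize(p['frame'][100:280,290:530],None,fx=3.2,fy=3.2)[...,::-1])"
```

```text
clock 48.48 pos [ 0.3425 -0.1948  0.0571] yaw -9.4 j6 -25.1 w -0.02 F [-0.3  0.2 -0.5]
shift cm [-0.1  15.07  0.23] turn 0.003 alt -3.139
```

View pics/side16.png

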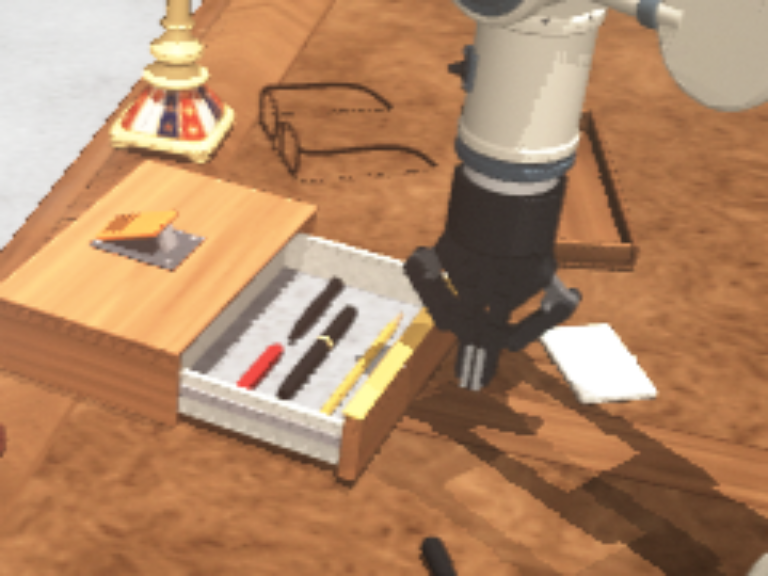

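>>> send_rows:
  motion:
    - [0,0,1,-1,0]
    - [0,0,2,-1,0]
    - [0,0,3,-1,0]
    - [0,0,4,-1,0]
    - [0,0,5,-1,0]
    - [0,0,6,-1,0]
    - [0,0,7,-1,0]
    - [0,0,8,-1,0]
    - [0,0,9,-1,0]
    - [0,0,10,-1,0]
    - [0,0,11,-1,0]
    - [0,0,11.5,-1,0]

```text
clock: 50.02
ee_pos: [0.4553, -0.2131, 0.0652]
ee_rot: [[0.164, 0.986, 0.0], [0.986, -0.164, 0.0], [0.0, -0.0, -1.0]]
wrist_force: [-1.1, -0.3, -0.1]
gripper_width: -0.003
```

```bash
python3 plan.py .491 -.2205 .067 -9.6;python3 -c "
from h import *
p=read_camera('side');cv2.imwrite('pics/side17.png',cv2.resize(p['frame'][100:280,290:530],None,fx=3.2,fy=3.2)[...,::-1])"
```

```text
clock 50.02 pos [ 0.4553 -0.2131  0.0652] yaw -9.4 j6 -19.5 w -0.03 F [-1.1 -0.3 -0.1]
shift cm [-0.15  3.64 -0.18] turn 0.003 alt -3.139
```

View pics/side17.png

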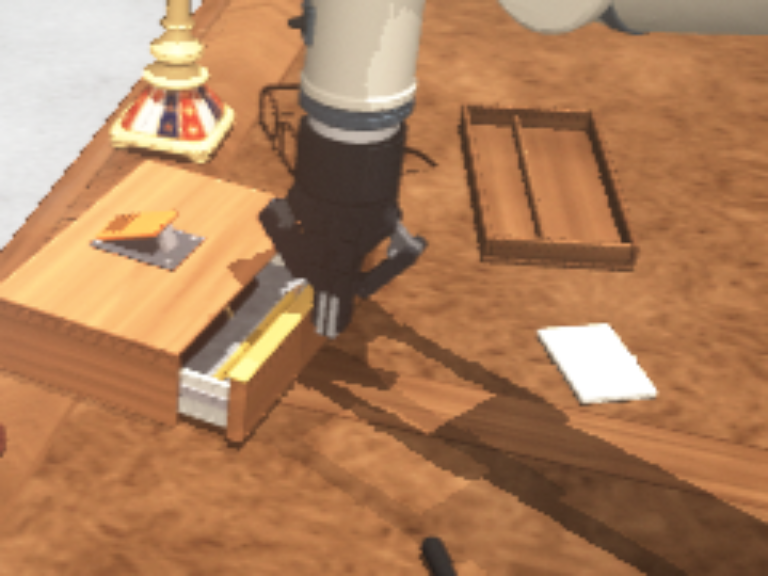

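>>> send_rows:
  motion:
    - [0,0,0.8,0,0]
    - [0,0,1.6,0,0]
    - [0,0,2.2,0,0]
    - [0,0,2.7,0,0]
    - [0,0,3.1,0,0]
    - [0,0,3.5,0,0]
    - [0,0,3.8,0,0]
    - [0,0,3.8,0,0]

```text
clock: 51.08
ee_pos: [0.4926, -0.2194, 0.0653]
ee_rot: [[0.164, 0.986, 0.001], [0.986, -0.164, -0.0], [-0.0, 0.001, -1.0]]
wrist_force: [0.9, -0.9, 0.2]
gripper_width: 0.0
```

```bash
python3 plan.py .491 -.2205 .067 -9.6;python3 drawer.py | grep -E "side|top|cab|front"; python3 -c "
from h import *
p=read_camera('side');cv2.imwrite('pics/side18.png',cv2.resize(p['frame'][100:280,290:530],None,fx=3.2,fy=3.2)[...,::-1])"
```

```text
clock 51.08 pos [ 0.4926 -0.2194  0.0653] yaw -9.4 j6 -18.2 w 0.0 F [ 0.9 -0.9  0.2]
shift cm [-0.13 -0.13 -0.17] turn 0.003 alt -3.139
top
front top 310 (array([ 0.52662909, -0.1483121 ]), np.float32(15.026516), np.float32(95.30672), np.float32(80.05415), array([0.05970983, 0.06376927, 0.06739026]))
cab (601.5311279296875, -197.43359375) (333.1714172363281, 182.18959045410156) 79.0595703125 0.06671109789109754 [[480.0, -344.0], [659.0, -378.0], [723.0, -51.0], [544.0, -17.0]]
side
front top 1880 (array([ 0.59354175, -0.21349367]), np.float32(177.18407), np.float32(202.2502), np.float32(80.24333), array([0.0645199 , 0.06693977, 0.069294  ]))
cab (598.1389770507812, -196.54208374023438) (338.1773681640625, 186.71942138671875) 78.05864715576172 0.06682285226051603 [[472.0, -343.0], [654.0, -381.0], [724.0, -50.0], [542.0, -12.0]]
  return _methods._mean(a, axis=axis, dtype=dtype,
  ret = ret.dtype.type(ret / rcount)
```

View pics/side18.png

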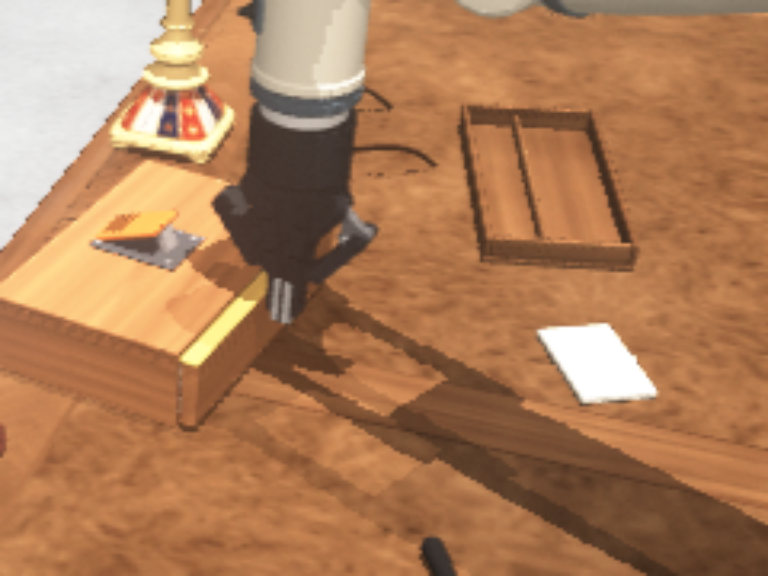

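>>> send_rows:
  motion:
    - [0,0,0.3,0,0]
    - [0,0,0.6,0,0]
    - [0,0,0.8,0,0]
    - [0,0,1.0,0,0]
    - [0,0,1.0,0,0]

```text
clock: 51.85
ee_pos: [0.4935, -0.2196, 0.0655]
ee_rot: [[0.166, 0.986, -0.022], [0.986, -0.166, 0.005], [0.001, -0.022, -1.0]]
wrist_force: [-42.9, 9.5, 25.5]
gripper_width: -0.001
```

```bash
python3 plan.py .491 -.2205 .067 -9.6
```

```text
clock 51.85 pos [ 0.4935 -0.2196  0.0655] yaw -9.5 j6 -17.9 w -0.01 F [-42.9   9.5  25.5]
shift cm [-0.13 -0.24 -0.15] turn 0.001 alt -3.14
```

>>> send_rows:
  motion:
    - [0,0,-1,0,0]
    - [0,0,-5,0,0]
    - [0,0,-8,-4,0]
    - [0,0,-8,-10,0]
    - [0,0,-8,-16,0]
    - [0,0,-8,-18,0]
    - [0,0,-8,-18,0]

```text
clock: 52.72
ee_pos: [0.4239, -0.2082, 0.2476]
ee_rot: [[0.164, 0.986, 0.004], [0.986, -0.164, -0.002], [-0.002, 0.005, -1.0]]
wrist_force: [-0.4, -0.8, 0.1]
gripper_width: 0.001
```

```bash
python3 drawer.py | grep -E "side|top|cab|front" ; python3 plan.py .5825 .325 .24 35.8; python3 sign.py; python3 -c "
from h import *
p=read_camera('side');save(p,'side19.png')
p=read_camera('top');save(p,'top19.png')"
```

```text
top
front top 529 (array([ 0.51874481, -0.1933447 ]), np.float32(15.697324), np.float32(188.65215), np.float32(79.951065), array([0.05929093, 0.06335965, 0.06678072]))
cab (601.107666015625, -197.8740692138672) (334.8166809082031, 182.10494995117188) 78.85936737060547 0.06661187573007213 [[479.0, -345.0], [658.0, -380.0], [723.0, -51.0], [544.0, -16.0]]
side
front top 2765 (array([ 0.59156415, -0.22909915]), np.float32(177.08592), np.float32(235.43552), np.float32(80.77002), array([0.06432991, 0.0669117 , 0.06930468]))
cab (597.3306274414062, -198.05357360839844) (341.0281677246094, 184.6357421875) 77.93513488769531 0.06683713062613379 [[471.0, -346.0], [652.0, -384.0], [723.0, -51.0], [543.0, -12.0]]
clock 52.83 pos [ 0.423  -0.2077  0.244 ] yaw -9.5 j6 -20.8 w -0.0 F [ 0.1 -0.2 -0.1]
shift cm [55.17  6.98  0.42] turn -0.79 alt 2.352
top
top edge n 417 c [584.6 325.7] [ 15.1 110.3] 35.610660552978516 mean [0.58357817 0.32466994 0.13557869]
 line ang -54.331917
green 0
red 146
base (582.9949951171875, 323.4236755371094) 43.12092208862305 670
brass [0.5519984  0.30547498 0.00957403] 17
side
top edge n 448 c [580.2 325.6] [ 13.8 110.4] 35.793521881103516 mean [0.57712072 0.33059332 0.13554915]
 line ang -54.370502
green 52
red 13
base (579.317138671875, 325.45684814453125) 45.667598724365234 1404
brass [5.98377591e-01 3.19260414e-01 1.28028494e-04] 283
  return _methods._mean(a, axis=axis, dtype=dtype,
  ret = ret.dtype.type(ret / rcount)
```

View pics/side19.png

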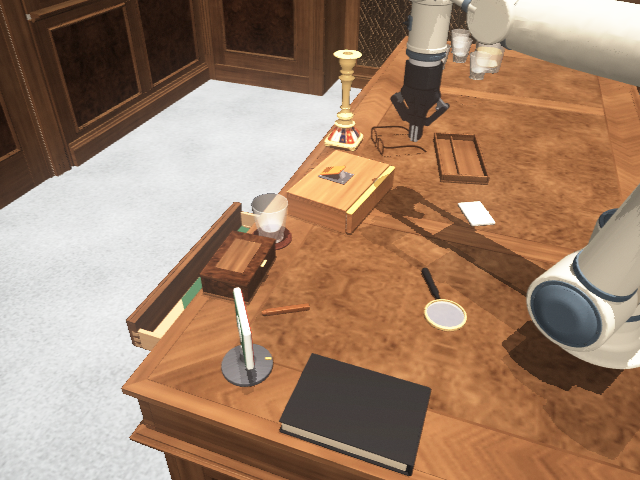

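View pics/top19.png

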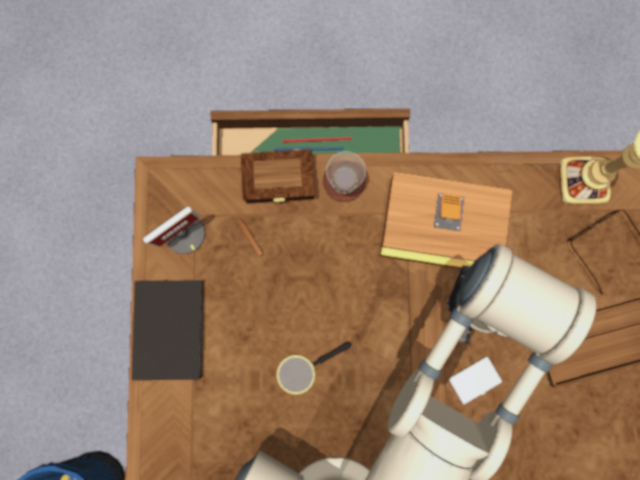

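>>> send_rows:
  motion:
    - [0,6,0.5,0,-0.1]
    - [0,12,1.5,0,-0.2]
    - [0,18,2,0,-0.3]
    - [0,24,3,0,-0.4]
    - [4,30,3.5,0,-0.5]
    - [8.5,36,4.5,0,-0.6]
    - [8.5,42,5,0,-0.7]
    - [8.5,48,6,0,-0.79]
    - [8.5,53,6.7,0,-0.79]
    - [8.5,55.2,7,0,-0.79]
    - [8.5,55.2,7,0,-0.79]
    - [8.5,55.2,7,0,-0.79]

```text
clock: 54.52
ee_pos: [0.5827, 0.3244, 0.2446]
ee_rot: [[-0.585, 0.811, -0.001], [0.811, 0.585, -0.001], [-0.0, -0.001, -1.0]]
wrist_force: [0.2, 0.2, -0.4]
gripper_width: 0.999
```

```bash
python3 plan.py .5825 .3245 .128 35.7
```

```text
clock 54.52 pos [0.5827 0.3244 0.2446] yaw 35.8 j6 -9.6 w 8.53 F [ 0.2  0.2 -0.4]
shift cm [ 0.02  0.   11.66] turn 0.001 alt -3.14
```

>>> send_rows:
  motion:
    - [8.5,0,0,5,0]
    - [8.5,0,0,10,0]
    - [8.5,0,0,11.7,0]
    - [8.5,0,0,11.7,0]
    - [5,0,0,11.7,0]
    - [3,0,0,11.7,0]
    - [1.5,0,0,11.7,0]
    - [0.5,0,0,11.7,0]
    - [0.5,0,0,11.7,0]
    - [0.5,0,0,11.7,0]
    - [0.5,0,0,11.7,0]

```text
clock: 55.9
ee_pos: [0.5826, 0.3251, 0.129]
ee_rot: [[-0.585, 0.811, -0.0], [0.811, 0.585, -0.0], [-0.0, -0.0, -1.0]]
wrist_force: [-3.7, -2.6, 6.4]
gripper_width: 0.13
```

>>> send_rows:
  motion:
    - [0.5,0,0,0,0.15]
    - [0.5,0,0,0,0.3]
    - [0.5,0,0,0,0.45]
    - [0.5,0,0,0,0.6]
    - [0.5,0,0,0,0.75]
    - [0.5,0,0,0,0.9]
    - [0.5,0,0,0,1.05]
    - [0.5,0,0,0,1.2]
    - [0.5,0,0,0,1.35]
    - [0.5,0,0,0,1.5]
    - [0.5,0,0,0,1.6]
    - [0.5,0,0,0,1.6]

```text
clock: 57.4
ee_pos: [0.5841, 0.3248, 0.129]
ee_rot: [[0.828, 0.561, 0.003], [0.561, -0.828, 0.0], [0.003, 0.002, -1.0]]
wrist_force: [3.8, -3.0, 4.1]
gripper_width: 0.13
```

>>> send_rows:
  motion:
    - [0.5,0,0,0,0]
    - [3,0,0,0,0]
    - [6,0,0,0,0]
    - [8.5,0,0,0,0]
    - [8.5,0,0,0,0]
    - [8.5,0,0,-4,0]
    - [8.5,0,0,-9,0]
    - [8.5,0,0,-9,0]
    - [8.5,0,0,-9,0]

```text
clock: 58.52
ee_pos: [0.5828, 0.3253, 0.2181]
ee_rot: [[0.828, 0.561, 0.0], [0.561, -0.828, 0.0], [0.0, -0.0, -1.0]]
wrist_force: [1.2, -0.4, -0.6]
gripper_width: 0.994
```

```bash
python3 plan.py .5825 .3245 .128 35.7; python3 sign.py
```

```text
clock 58.52 pos [0.5828 0.3253 0.2181] yaw -55.9 j6 82.1 w 8.49 F [ 1.2 -0.4 -0.6]
shift cm [-0.07  0.05  9.01] turn 1.544 alt -1.598
top
top edge n 309 c [578.1 321.7] [94.7 14.2] 34.04529571533203 mean [0.57307069 0.31724815 0.13606191]
 line ang 34.092476
green 23
red 0
base (584.4074096679688, 325.55841064453125) 44.742305755615234 783
side
top edge n 594 c [580.4 326.3] [108.9  15. ] 34.06930160522461 mean [0.57978523 0.32782534 0.13463946]
 line ang 32.85384
green 0
red 1515
base (582.6983032226562, 323.0581359863281) 48.83171081542969 1534
brass [0.54967438 0.30419279 0.01057713] 10
```

>>> send_rows:
  motion:
    - [8.5,0,0,0,-0.18]
    - [8.5,0,0,0,-0.36]
    - [8.5,0,0,0,-0.54]
    - [8.5,0,0,0,-0.72]
    - [8.5,0,0,0,-0.9]
    - [8.5,0,0,0,-1.08]
    - [8.5,0,0,0,-1.26]
    - [8.5,0,0,0,-1.44]
    - [8.5,0,0,0,-1.62]
    - [8.5,0,0,0,-1.8]
    - [8.5,0,0,0,-1.98]
    - [8.5,0,0,0,-2.1]

```text
clock: 60.12
ee_pos: [0.5824, 0.325, 0.2161]
ee_rot: [[-0.904, 0.427, -0.003], [0.427, 0.904, -0.001], [0.002, -0.003, -1.0]]
wrist_force: [0.1, -0.6, -0.2]
gripper_width: 0.994
```

>>> send_rows:
  motion:
    - [8.5,0,0,0,-0.18]
    - [8.5,0,0,0,-0.36]
    - [8.5,0,0,0,-0.54]
    - [8.5,0,0,0,-0.72]
    - [8.5,0,0,0,-0.9]
    - [8.5,0,0,0,-1.04]
    - [8.5,0,0,0,-1.04]
    - [8.5,0,0,0,-1.04]

```text
clock: 61.12
ee_pos: [0.5826, 0.3251, 0.2172]
ee_rot: [[-0.83, -0.558, -0.001], [-0.558, 0.83, -0.001], [0.002, 0.0, -1.0]]
wrist_force: [-0.1, 0.1, -0.1]
gripper_width: 0.994
```

```bash
python3 plan.py .5825 .3245 .128 -55.9
```

```text
clock 61.12 pos [0.5826 0.3251 0.2172] yaw 123.9 j6 -97.7 w 8.49 F [-0.1  0.1 -0.1]
shift cm [ 0.03 -0.04  8.92] turn -0.004 alt 3.138
```

Grasp, then turn a further 1.54 rad to bring the plate to about yaw 36° with green forward.

>>> send_rows:
  motion:
    - [8.5,0,0,4,0]
    - [8.5,0,0,8,0]
    - [8.5,0,0,8.9,0]
    - [8.5,0,0,8.9,0]
    - [5,0,0,8.9,0]
    - [3,0,0,8.9,0]
    - [1.5,0,0,8.9,0]
    - [0.5,0,0,8.9,0]
    - [0.5,0,0,8.9,0]
    - [0.5,0,0,8.9,0]
    - [0.5,0,0,8.9,0]

```text
clock: 62.5
ee_pos: [0.5835, 0.3245, 0.1299]
ee_rot: [[-0.829, -0.559, 0.002], [-0.559, 0.829, -0.001], [-0.001, -0.001, -1.0]]
wrist_force: [1.4, -4.6, 2.6]
gripper_width: 0.134
```

>>> send_rows:
  motion:
    - [0.5,0,0,0,0.15]
    - [0.5,0,0,0,0.3]
    - [0.5,0,0,0,0.45]
    - [0.5,0,0,0,0.6]
    - [0.5,0,0,0,0.75]
    - [0.5,0,0,0,0.9]
    - [0.5,0,0,0,1.05]
    - [0.5,0,0,0,1.2]
    - [0.5,0,0,0,1.35]
    - [0.5,0,0,0,1.48]
    - [0.5,0,0,0,1.54]
    - [0.5,0,0,0,1.54]

```text
clock: 64.0
ee_pos: [0.5835, 0.3238, 0.1299]
ee_rot: [[-0.583, 0.812, 0.001], [0.812, 0.583, -0.002], [-0.002, -0.0, -1.0]]
wrist_force: [0.6, -6.6, 3.9]
gripper_width: 0.127
```

>>> send_rows:
  motion:
    - [0.5,0,0,0,0]
    - [0.5,0,0,0,0]
    - [3,0,0,0,0]
    - [6,0,0,0,0]
    - [8.5,0,0,0,0]
    - [8.5,0,0,0,0]
    - [8.5,0,0,-4,0]
    - [8.5,0,0,-9,0]
    - [8.5,0,0,-13,0]
    - [8.5,0,0,-13,0]

```text
clock: 65.25
ee_pos: [0.5838, 0.3259, 0.265]
ee_rot: [[-0.585, 0.811, 0.008], [0.811, 0.585, 0.004], [-0.001, 0.009, -1.0]]
wrist_force: [-0.2, 0.7, 0.3]
gripper_width: 0.994
```

>>> send_rows:
  motion:
    - [8.5,0,-6,0,0]
    - [8.5,0,-12,0,0]
    - [8.5,0,-18,0,0]
    - [8.5,0,-22,0,0]
    - [8.5,0,-22,0,0]
    - [8.5,0,-22,0,0]

```text
clock: 66.0
ee_pos: [0.4046, 0.1967, 0.2586]
ee_rot: [[-0.585, 0.811, -0.0], [0.811, 0.585, 0.0], [0.0, -0.0, -1.0]]
wrist_force: [0.5, -0.3, -0.9]
gripper_width: 0.995
```

```bash
python3 plan.py .5825 .3245 .128 35.7; python3 sign.py; python3 drawer.py 2>/dev/null| grep -E "^top|^side|cab|front t"; python3 -c "
from h import *
p=read_camera('side');save(p,'side20.png')
p=read_camera('top');save(p,'top20.png')"
```

```text
clock 66.0 pos [0.4046 0.1967 0.2586] yaw 35.8 j6 -14.2 w 8.5 F [ 0.5 -0.3 -0.9]
shift cm [-0.05 21.91 13.06] turn 0.002 alt -3.14
top
top edge n 413 c [584.7 325.9] [ 16.  109.8] 35.86280822753906 mean [0.583159   0.32529949 0.13575966]
 line ang -54.331585
green 164
red 0
base (583.539794921875, 325.6202392578125) 45.0960578918457 698
brass [0.55200309 0.30548499 0.00952201] 17
side
top edge n 440 c [580.2 325.5] [ 13.8 111.1] 35.709598541259766 mean [0.57744403 0.33002558 0.13566557]
 line ang -54.217354
green 0
red 84
base (580.1790771484375, 326.2008056640625) 44.89255905151367 1399
brass [ 5.76162969e-01  3.32756296e-01 -1.74155239e-04] 623
top
front top 879 (array([ 0.51327106, -0.22493185]), np.float32(15.346928), np.float32(250.74419), np.float32(80.35796), array([0.05996453, 0.06349206, 0.06707718]))
cab (601.6204833984375, -198.3943328857422) (336.9130554199219, 183.25888061523438) 78.70732879638672 0.06660325018459394 [[479.0, -346.0], [658.0, -382.0], [724.0, -51.0], [545.0, -15.0]]
side
front top 1184 (array([ 0.59660999, -0.21605466]), np.float32(171.234), np.float32(205.40042), np.float32(80.47313), array([0.06471229, 0.06683095, 0.06926432]))
cab (601.6686401367188, -196.7408447265625) (336.6089172363281, 177.0614776611328) 78.03263854980469 0.0668917942619373 [[480.0, -343.0], [653.0, -380.0], [723.0, -50.0], [550.0, -14.0]]
```

View pics/side20.png

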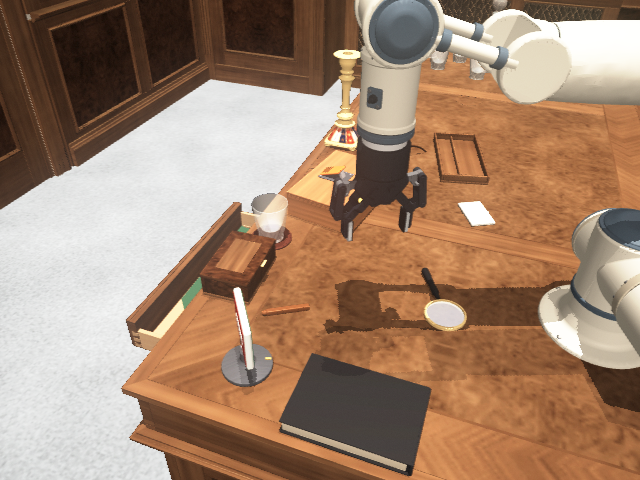

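View pics/top20.png

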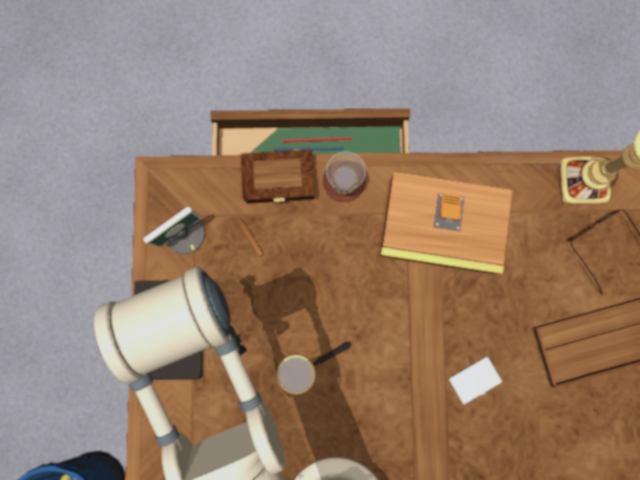

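```bash
python3 -c "
from bench import *
print(finish_job())"
```

```text
the job is handed in; nothing more can be done
None
```

The desk is cleared and the job is handed in at about 66 s of the 208 s. The system gives no verdict, so the results below come from my own camera checks.

- **Sign:** I turned it to red in two grips, then back to green in two grips. Its final plate direction is about 35.7°. The base's front mark reads between 32° and 39°, depending on the view, so the error is about 4° (0.07 rad) against the 0.2 rad allowed.
- **Writing things:** all four were present (wax stick, stylus, fountain pen, pencil), and I laid them in rows in the open drawer. I checked them there before closing; none is left on the desk. The brown look-alike was left alone.
- **Lever:** my first press was too near its hinge and reached only about 0.2 rad. The second press, farther back, reached its stop; the measured slope was about 0.36 rad.
- **Drawer:** I pushed it until it stopped. The measured travel was 124.7 mm of 125 mm, which is home. The fingertips pressed with about 44 N sideways at the stop. That is above the 40 N limit for the arm and gripper body, though the push was with the fingers and well under the 120 N wrist limit.
- **Bystanders:** the glass and book look unmoved in the last pictures, but I did not measure their shift. The gripper ended clear of everything.

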